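# Turn the cover over and close the converter housing

### The arm

A 6-joint arm with a two-finger parallel gripper is mounted at the origin on a cart in front of the work surface, level with it; the furniture and walls round the work are solid. World frame = base frame: x ahead of the robot, y to its left, z up, the work surface at z = 0. Lengths are in m, angles in rad, forces in N, time in s.
With the tool pointing down it reaches from about 0.4 to 0.825 m from the base axis. Payload 7 kg.
Tool frame: the origin (TCP) lies at the very end of the fingers, on their centre line; the grasp point (between the pads) lies behind it (grip_point_offset is the z of the grasp point in the tool frame, in m); z points along the fingers, y is the direction in which the jaws open and shut (so a half turn about z gives the same grasp; the last joint's range is limited). The gripper opens to 85 mm and grips with 20 to 120 N. Pads are 22 mm wide; open, the fingers measure 114 mm over their backs; the gripper's body (76 mm by 85 mm) begins 54 mm behind the grasp point. The pads swing forward as they close: fully open they stand 13 mm farther back than shut.
Start: joints at [1.522, 0.359, 0.012, 0, -1.224, -0.288], TCP at [0.223, 0.637, 0.195] pointing down, gripper open.
Joint ranges: [-3.07, 3.07], [-1.43, 2.12], [-1.02, 1.25], [-3.03, 1.67], [-3.05, -0], [-3.03, 3.03]. Speed limits (rad/s): [2.39, 2.39, 3.01, 3.14, 3.14, 3.14].

### API

Orientations are given as [roll, pitch, yaw] about the fixed x, y, z axes, in that order (R = Rz(yaw) Ry(pitch) Rx(roll)).
In Python, from bench import movep, line_to, move_j, command_gripper, dwell, ik, read_state, grab_frame, MotionError, finish_job, grip_point_offset gives the robot as it stands. Calls block until the motion is done:
- movep(position, orientation): joint-space move of the TCP to a pose.
- line_to(position, attitude=None, v=0.15, until_force=None): straight line of the TCP; attitude=None keeps the orientation; v is the mean speed in m/s. With until_force (N) it stops when the force on the tool has changed by that much, and returns True; else False.
- move_j(angles): joint-space move.
- command_gripper(opening, strength=None): finger opening in m; strength is the grip in N (None keeps the last); returns when the fingers have stopped.
- dwell(seconds).
- ik(position, orientation): joint angles nearest the present ones, or None.
- read_state(): the state.
- grab_frame(name): name is "scene" or "top" or "wrist"; returns a dict with "pixels" (480x640x3 uint8, blue, green, red), "z_map" (480x640 float32, m along the optical axis (not along the pixel's ray), 0 where there is no reading), "fovy" (degrees; the focal length in pixels is half the picture's height over the tangent of half this angle, whatever the lens; pixels are square), "cx", "cy" (the principal point, pixels), "R" (3x3) and "t" (3): a world point X has camera coordinates R X + t; the wrist camera has in their place "T_tool_cam" (4x4, takes a point from camera to tool coordinates, whose origin is the TCP and whose axes are the flange's). Camera axes: x right, y down, z forward; pixel columns grow to the right and rows downward; lengths in m; the calibration is good to about 2 mm. A picture is of the moment at which its call begins: read the wrist's pose just before it.
A pose or a line that the arm cannot do raises MotionError and nothing moves.
- finish_job(): hands the job in, once; it reports no verdict.
The state is a dict: "clock": time; "q": joint angles; "dq": joint speeds; "joint_efforts": joint torques, N m; "eef_pos": TCP position; "tool_rot": TCP orientation; "contact_force": force on the tool from outside, world axes, zero at the start; "torque": the same for the moment, N m; "grip_width": finger opening in m.
Only numpy, scipy, OpenCV 4.12 (cv2) and the standard library are available. Lean on these libraries where they do the work, as an engineer would, in place of code of your own. Each camera call takes 0.05 s, during which the arm holds its last target.

### The job

The cover of the converter housing lies inside up on the granite plate; it is too wide to grip across and lies flat, so slide it out over an edge of the plate until you can get under it and take it by the overhanging edge. Turn it over and lower it all the way down onto the open housing, ribs down inside the walls, until it sits fully home all round. Do not let it fall, and leave the other things on the bench where they are.

Things in the scene. Friction and masses are not known exactly. Their poses are not given: they have to be found in the camera images.
- cover: Blue-grey metal cover plate, 120 (own x) x 104 (own y) x 8 mm thick, about 0.17 kg. Origin: centre of its outer face (dark cooling slits). Own z points from the outer to the inside face (cream sheet): up at the start, down at the end. Two locating ribs on the inside face run along x: 104 long, 3 wide, 6.5 mm high, outer sides at y = +-45 mm. It fits either way round.
- cover_end1 (a point): Middle of one end of the cover, at own x = -60 mm, y = 0, on the outer face. At the start this end is at the robot's right (world -y), give or take 16 degrees. Between the ribs (y within +-42 mm) the plate is flat right out to both ends.
- cover_end2 (a point): Middle of the other end of the cover, at own x = +60 mm, y = 0, on the outer face.
- cover_side2 (a point): Middle of one long side of the cover, at own y = +52 mm, x = 0, on the outer face.
- cover_side1 (a point): Middle of the other long side of the cover, at own y = -52 mm, x = 0, on the outer face.
- granite: Dark granite surface plate, 170 mm (own x) x 160 mm (own y), top 80 mm above the bench, on three rubber feet 16 mm high. Origin: centre of its footprint, at bench level. It does not move. Own x points to the robot's left (world +y), give or take 9 degrees. The cover lies on its top. Granite plate and housing stand side by side, either one at the left; the bench is clear on their outer sides, the gap between them is narrow.
- housing: Blue-grey sheet metal housing, 120 (own x) x 104 (own y) mm, open top, fixed on a plywood board 152 x 136 x 8 mm; does not move. Origin: centre of the board's underside, bench level; z up, x to the robot's left within 9 degrees. Walls 4 mm thick. Each end wall (own x = +-60 mm) has an open-topped slot 64 mm wide, from 24 mm above the bench up to the rim: a finger can pass under the cover there.
- housing_rim (a point): Middle of the housing's open top, in the plane of the rim, 80 mm above the bench; the parts inside stay below 33 mm above the bench. With the cover home, its origin is 8 mm above this point and its ribs have 3 mm of play to each side wall and 4 mm to each end wall.
- side_cutter: Side cutter with red handles, 125 x 44 x 12 mm, loose bystander; origin at the centre of its underside.
- flux_bottle: White bottle with a blue cap and needle, 34 mm across, 108 mm high, loose bystander; origin at the centre of its foot.
- relay_0: White relay with a yellow top, 35 x 28 x 26 mm, loose bystander; origin at the centre of its underside.
- loupe: Black loupe, 41 mm across, 34 mm high, loose bystander; origin at the centre of its underside.
- caliper: Caliper, 74 x 235 x 18 mm, lying along y behind the work, loose bystander; origin at the centre of its underside.

How it is judged:
By the outcome, as a careful person would: the job done as asked, in the order asked, and still so for the second after the job is handed in, with the robot touching nothing.
It also fails if it takes over 69 s, if anything falls off the work surface, if the arm or the gripper's body presses on something with over 40 N, if the wrist force passes 120 N, or if a joint passes its speed limit or range.

## Working session

There is one attempt and no reset: what is moved stays moved. The work goes in short steps, each a Python script; the robot and the scene stay as the last script left them, time stands still between calls to the robot, and variables do not carry over. Pictures are saved under pics/ and viewed, and the job is handed in when it is done.

```bash
ls; mkdir -p pics; python3 - <<'E'
from bench import *
import cv2,numpy as np
s=read_state();print(s['clock'],s['eef_pos'],s['tool_rot'],s['q'],grip_point_offset,s['grip_width'])
for n in ['scene','top']:
    f=grab_frame(n);cv2.imwrite(f'pics/{n}0.png',f['pixels']);np.savez(f'{n}0.npz',**f)
    print(n,f['fovy'],f['cx'],f['cy'],f['R'],f['t'])
E
```

```text
pics
0.0 [0.22290808 0.63657033 0.19366199] [ 3.13996759e+00 -1.24271309e-04 -3.36908900e-01] [ 1.52210309e+00  3.59388693e-01  1.10635251e-02 -3.64454829e-04
 -1.22406454e+00 -2.88091643e-01] -0.0187 0.08518123114874052
scene 44.97014145798796 317.5430149929113 235.8341135509649 [[ 0.80060698 -0.59887513  0.01941774]
 [-0.29306084 -0.41963339 -0.85908275]
 [ 0.52263162  0.68209706 -0.51146827]] [-0.38463733  0.27275344  1.20917109]
top 42.118705899094266 322.44555681777535 238.6404291458492 [[-0.41075739 -0.91173962  0.00303678]
 [-0.80497109  0.36108792 -0.47078345]
 [ 0.42813538 -0.1958223  -0.88224357]] [0.29476928 0.45888177 1.64062574]
```

View pics/scene0.png

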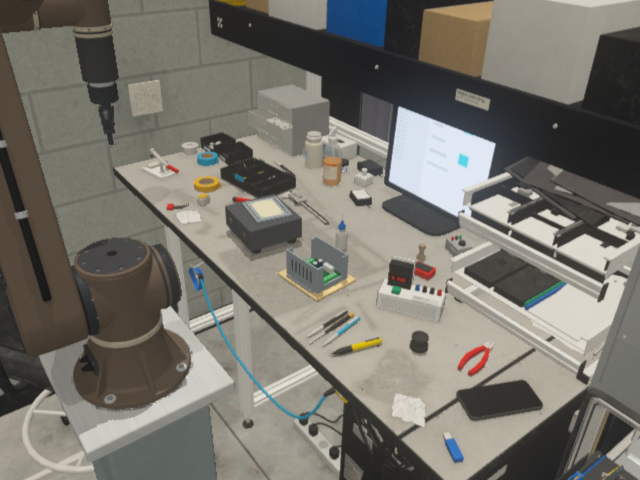

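View pics/top0.png

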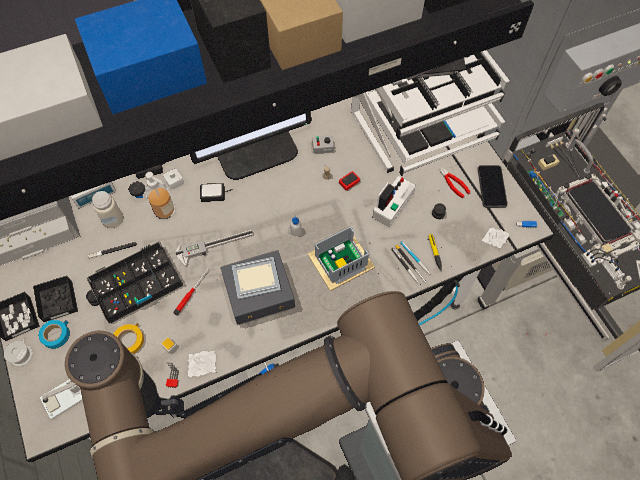

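Granite is at the left (top view about (258,288)) with the cover on it, and the housing is at the right (about (342,262)). Next I'll turn both into world coordinates.

```bash
cat > hlp.py <<'E'
import numpy as np,cv2
def cloud(f,Rw=None,tw=None):
    z=f['z_map'].astype(float);fl=240/np.tan(np.radians(float(f['fovy']))/2)
    v,u=np.mgrid[0:480,0:640]
    P=np.stack([(u-f['cx'])/fl*z,(v-f['cy'])/fl*z,z],-1)
    W=(P-f['t'])@f['R']
    W[z<=0]=np.nan
    return W
def proj(f,X):
    fl=240/np.tan(np.radians(float(f['fovy']))/2)
    c=np.atleast_2d(X)@np.array(f['R']).T+f['t']
    return np.c_[c[:,0]/c[:,2]*fl+f['cx'],c[:,1]/c[:,2]*fl+f['cy']]
E
python3 - <<'E'
from hlp import *
for n in ['top','scene']:
    f=dict(np.load(f'{n}0.npz'));W=cloud(f);img=f['pixels']
    reg=(W[...,0]>.35)&(W[...,0]<.85)&(W[...,1]>-.3)&(W[...,1]<.5)
    def rep(name,m):
        m=m.astype(np.uint8);k,l,st,c=cv2.connectedComponentsWithStats(m)
        for i in range(1,k):
            if st[i,4]>60:
                p=W[l==i];r=cv2.minAreaRect((p[:,:2]*1000).astype(np.float32))
                print(n,name,st[i,4],'c px',c[i].round(),'rect',np.round(r[0],1),np.round(r[1],1),round(r[2],1),'zmed',np.median(p[:,2]).round(4))
    Z=W[...,2]
    rep('h',reg&(Z>.06)&(Z<.2))
    rep('cover',reg&(Z>.0845)&(Z<.1))
    rep('gran',reg&(Z>.074)&(Z<.0835))
    rep('low',reg&(Z>.008)&(Z<.06))
f=dict(np.load('top0.npz'));cv2.imwrite('pics/topc.png',cv2.resize(f['pixels'][180:360,140:500],None,fx=2.2,fy=2.2,interpolation=2))
f=dict(np.load('scene0.npz'));cv2.imwrite('pics/scenec.png',cv2.resize(f['pixels'][160:360,180:460],None,fx=2.8,fy=2.8,interpolation=2))
E
```

```text
top h 922 c px [395. 138.] rect [ 755.8 -267.7] [188.4  63.2] 0.9 zmed 0.1306
top h 118 c px [408. 168.] rect [ 674.  -270.3] [59.8 22.4] 84.4 zmed 0.0849
top h 293 c px [385. 195.] rect [ 609.6 -164.3] [32.5 79.8] 30.9 zmed 0.1077
top h 195 c px [333. 237.] rect [547.3  41.7] [ 24.2 122.2] 5.3 zmed 0.0747
top h 190 c px [349. 263.] rect [460.1  33.6] [ 23.1 122.3] 4.2 zmed 0.0747
top h 3372 c px [257. 284.] rect [505.3 295.9] [170.6 166.6] 84.2 zmed 0.0839
top cover 1370 c px [255. 277.] rect [519.5 289.6] [136.8 120.4] 81.1 zmed 0.0895
top gran 76 c px [337. 234.] rect [549.3  32.6] [ 20.2 103.9] 1.3 zmed 0.0788
top gran 1340 c px [257. 289.] rect [505.8 296.2] [170.3 165.1] 84.4 zmed 0.0797
top low 241 c px [382. 156.] rect [ 787.  -241.6] [ 29.8 125.8] 88.2 zmed 0.0192
top low 65 c px [327. 172.] rect [800.3 -51.4] [22.3 39.2] 65.4 zmed 0.0299
top low 239 c px [349. 180.] rect [ 748.3 -104.1] [53.9 67.6] 10.1 zmed 0.0195
top low 886 c px [395. 201.] rect [ 611.3 -195. ] [ 71.1 166.3] 32.3 zmed 0.0479
top low 69 c px [436. 212.] rect [ 528.9 -291.4] [36.3 15.2] 0.4 zmed 0.0231
top
[... 2087 characters left out ...]
.] rect [792.1 -52.4] [23.4 18.7] 61.0 zmed 0.028
scene low 2003 c px [318. 272.] rect [500.7  36.1] [137.1 156.8] 6.1 zmed 0.0268
scene low 249 c px [424. 269.] rect [ 745.1 -107.7] [48.6 55.1] 9.4 zmed 0.0202
scene low 1871 c px [412. 300.] rect [ 625.6 -208.8] [ 95.2 203.4] 43.0 zmed 0.0467
scene low 98 c px [472. 289.] rect [ 779.4 -243.2] [24.3 44.8] 86.6 zmed 0.0201
scene low 124 c px [329. 321.] rect [ 415.5 -129.3] [123.  12.] 8.2 zmed 0.0105
scene low 101 c px [339. 321.] rect [ 433.7 -143.7] [96.6 12.5] 7.0 zmed 0.0105
scene low 122 c px [343. 329.] rect [ 428.5 -168.2] [119.7  11.3] 12.8 zmed 0.0101
scene low 297 c px [358. 345.] rect [ 411.9 -233.2] [ 16.  118.5] 74.9 zmed 0.0144
```

View pics/topc.png

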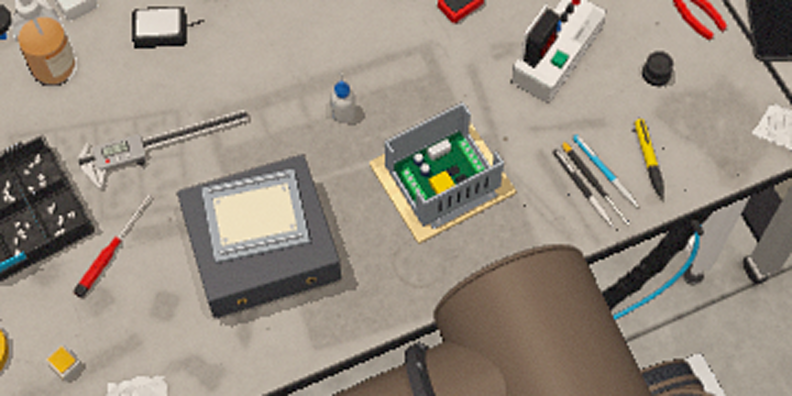

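View pics/scenec.png

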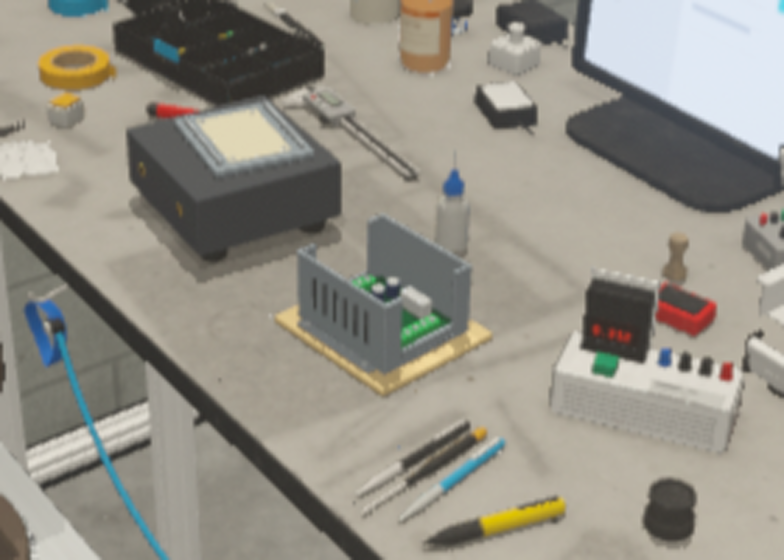

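```bash
cat >> hlp.py <<'E'
from scipy.spatial.transform import Rotation as Ro
def rpy(zdir,ydir):
    z=np.array(zdir,float);z/=np.linalg.norm(z);y=np.array(ydir,float);y-=z*(y@z);y/=np.linalg.norm(y)
    return Ro.from_matrix(np.c_[np.cross(y,z),y,z]).as_euler('xyz').tolist()
E
python3 - <<'E'
from hlp import *
from bench import *
R=lambda a:[None if a is None else np.round(a,2).tolist()]
for s in (1,-1):
  print('grip',s,R(ik([.51,.36,.085],rpy([0,-1,0],[0,0,s]))))
  print('retract',s,R(ik([.51,.46,.085],rpy([0,-1,0],[0,0,s]))))
  print('lift',s,R(ik([.51,.40,.30],rpy([0,-1,0],[0,0,s]))))
  print('down',s,R(ik([.5,.25,.35],rpy([0,0,-1],[0,-s,0]))))
  for z in(.085,.2,.3): print('place',z,s,R(ik([.50,.0,z],rpy([0,1,0],[0,0,s]))))
  print('retr',s,R(ik([.50,-.06,.085],rpy([0,1,0],[0,0,s]))))
f=dict(np.load('top0.npz'));W=cloud(f)
print('cam top',-f['R'].T@f['t'])
f2=dict(np.load('scene0.npz'));print('cam sc',-f2['R'].T@f2['t'])
g=f['pixels'].astype(float).mean(-1)
m=(W[...,2]>.077)&(W[...,2]<.1)&(W[...,0]>.4)&(W[...,0]<.6)&(W[...,1]>.19)&(W[...,1]<.4)
print(np.percentile(g[m],[5,25,40,50,60,75,95]))
c=cv2.morphologyEx((m&(g>100)).astype(np.uint8),cv2.MORPH_OPEN,np.ones((3,3)))
k,l,st,_=cv2.connectedComponentsWithStats(c);i=1+st[1:,4].argmax()
v,u=np.nonzero(l==i);fl=240/np.tan(np.radians(f['fovy'])/2)
d=np.c_[(u-f['cx'])/fl,(v-f['cy'])/fl,np.ones(len(u))]@f['R'];C=-f['R'].T@f['t']
P=C+d*((.088-C[2])/d[:,2])[:,None]
print(len(u),cv2.minAreaRect((P[:,:2]*1000).astype(np.float32)))
E
```

```text
grip 1 [[1.17, 1.22, 0.27, 0.48, -2.14, 0.27]]
retract 1 [[1.21, 1.36, 0.62, 0.52, -2.33, 0.37]]
lift 1 [[1.18, 1.03, 0.35, 0.59, -2.37, 0.45]]
down 1 [[0.81, 0.1, 0.02, 0.0, -1.49, 0.76]]
place 0.085 1 [[-0.56, 0.94, 0.04, -1.12, -1.91, -0.6]]
place 0.2 1 [[-0.57, 0.75, 0.03, -1.17, -1.99, -0.76]]
place 0.3 1 [[-0.59, 0.6, 0.06, -1.24, -2.07, -0.94]]
retr 1 [[-0.62, 0.96, 0.13, -1.08, -1.97, -0.64]]
grip -1 [[1.17, 1.22, 0.27, 0.48, -2.14, -2.87]]
retract -1 [[1.21, 1.36, 0.62, 0.52, -2.33, -2.77]]
lift -1 [[1.18, 1.03, 0.35, 0.59, -2.37, -2.7]]
down -1 [[0.81, 0.1, 0.02, -0.0, -1.49, -2.38]]
place 0.085 -1 [[-0.56, 0.94, 0.04, -1.12, -1.91, 2.54]]
place 0.2 -1 [[-0.57, 0.75, 0.03, -1.17, -1.99, 2.38]]
place 0.3 -1 [[-0.59, 0.6, 0.06, -1.24, -2.07, 2.2]]
retr -1 [[-0.62, 0.96, 0.13, -1.08, -1.97, 2.51]]
cam top [-0.2119447   0.42432728  1.6625703 ]
cam sc [-0.24407436 -0.94066533  0.8602392 ]
[ 89.66666667  98.66666667 101.66666667 114.33333333 168.
 205.08333333 218.33333333]
1487 ((517.9573364257812, 294.7302551269531), (121.07369995117188, 105.92546844482422), 79.04145812988281)
```

```bash
python3 - <<'E'
from hlp import *
for n in ['top','scene']:
    f=dict(np.load(f'{n}0.npz'));W=cloud(f);Z=W[...,2]
    for (x0,x1,y0,y1) in [(.38,.66,.4,.9),(.36,.64,-.5,-.05)]:
        print(n)
        for xs in np.arange(x0,x1,.04):
            r=[]
            for ys in np.arange(y0,y1,.05):
                m=(W[...,0]>=xs)&(W[...,0]<xs+.04)&(W[...,1]>=ys)&(W[...,1]<ys+.05)
                r.append('%4d'%(np.nanpercentile(Z[m],98)*1000) if m.sum()>8 else '   .')
            print('%.2f'%xs,' '.join(r))
E
```

```text
top
0.38    8   13   20    9    8    7    .    .   16   24
0.42    7    8    8   30    9    6    .    .   58   77
0.46    8   10   10   30   11   25    .    .    .   16
0.50    8    9    9    8   25   23   -9 -883 -887    8
0.54    8   19   21    9   19   26   21 -884    7    8
0.58   12   20   37   47   45   36   40    9   32   32
0.62   10   34   34   15   28   26   36    8   32   32
0.66   21   36   29   32   34   31   41   43   29   48
top
0.36   10   20   12    8    9   19   14   13   10
0.40    8   13    9    8    7   21   14   14   10
0.44   13    8    7   10    9   21   13   17    9
0.48   18   10    8   35   28    8    9    9    8
0.52   18   16   12   37   37    9   50   49    8
0.56   15   17   16    8    9   54  113  117    9
0.60   12   17   16    8   55   64  121  122   10
0.64  104   95   95   94  153  152    9    9    8
scene
0.38    5   12   19    8    5    5    6    6   17   23
0.42    4    5    5   29    6    6    6   50   55   78
0.46 -279    4    6   28   25   25   20   47   18    .
0.50 -330 -888   13    5   22   22   24    6    6    7
0.54 -768   21   20    6   19   24   20    6    5    5
0.58 -767   29   38   48   47   37   39    6   28   29
0.62 -765   38   33   31   32   33   39    8   30   31
0.66   19   38   36   32   33   33   39   47   27   45
scene
0.36    9   19    9    4    4   17   12   12    4
0.40    4   12    4    4    4   18   12   12    5
0.44   12    4    5    5    5   19   14   14    5
0.48   13    6    5   34   32    5    5    6    4
0.52   14   13    6   35   36    5   49   50    4
0.56   13   14   14    4    4   51  110  116    4
0.60    8   15   14    4   52   63  117  119    4
0.64   91   91   91   91  152  136   49    .    5
```

```bash
cat > fk.py <<'E'
from hlp import *
from scipy.spatial.transform import Rotation as Ro
def X(a):return Ro.from_euler('x',a).as_matrix()
def Y(a):return Ro.from_euler('y',a).as_matrix()
def Zr(a):return Ro.from_euler('z',a).as_matrix()
def mats(q,s4=-1):
    A=Zr(q[0]);B=A@Y(q[1]);C=A@Y(q[1]-q[2]);D=C@X(s4*q[3]);E=D@Y(-q[4])
    return A,B,C,D,E
E
cat > fit.py <<'E'
from fk import *
from bench import *
rng=np.random.default_rng(0);S=[]
for _ in range(400):
    p=[rng.uniform(.35,.65),rng.uniform(-.3,.5),rng.uniform(.08,.4)]
    z=rng.normal(size=3);z[2]-=.7;y=rng.normal(size=3)
    r=rpy(z,y);q=ik(p,r)
    if q is not None:S.append((np.array(q),p,r))
print(len(S))
for s4 in(1,-1):
  M=[];b=[];te=[]
  for q,p,r in S:
    Ms=mats(q,s4);M.append(np.hstack(Ms));b.append(p)
    te.append(np.linalg.norm(Ms[4][:,0]-Ro.from_euler('xyz',r).as_matrix()[:,2]))
  M=np.vstack(M);b=np.hstack(b);th,*_=np.linalg.lstsq(M,b,rcond=None)
  print(s4,'toolz err',np.median(te),np.max(te),'pos',np.abs(M@th-b).max(),np.linalg.norm(M@th-b)/len(S)**.5);print(th.reshape(5,3).round(4))
np.save('th.npy',th)
E
python3 fit.py
```

```text
329
1 toolz err 0.8085766186924115 1.9979780874304052 pos 0.5655398661537596 0.20617932387755808
[[ 0.2575 -0.0143  0.0727]
 [ 0.0892 -0.0143  0.3649]
 [ 0.0352 -0.0143 -0.2595]
 [ 0.0352 -0.0585  0.3993]
 [ 0.2013 -0.0585  0.0215]]
-1 toolz err 3.9350319887992495e-16 2.7336071744532854e-15 pos 5.88418203051333e-15 2.457291723557402e-15
[[ 0.      0.      0.1988]
 [ 0.      0.      0.6016]
 [ 0.2318  0.     -0.    ]
 [ 0.2318 -0.0959 -0.    ]
 [ 0.41   -0.0959 -0.    ]]
```

```bash
cat >> fk.py <<'E'
def pts(q):
    A,B,C,D,E=mats(q)
    el=np.array([0,0,.1988])+B@[0,0,.6016];F=el+C@[.4636,0,0];W=F+D@[0,-.1918,0];T=W+E@[.41,0,0]
    return el,F,W,T
E
python3 - <<'E'
from fk import *
from bench import *
for a in (0,15,25,-15):
    t=np.radians(a);s,c=np.sin(t),np.cos(t)
    for nm,p,r in [('grip',[.515,.385,.085],rpy([s,-c,0],[0,0,1])),('place',[.5,.0,.085],rpy([s,c,0],[0,0,-1]))]:
        q=ik(p,r)
        print(a,nm,None if q is None else (np.round(q,2),[np.round(x,3).tolist() for x in pts(q)]))
f=dict(np.load('scene0.npz'))
E
```

```text
0 grip (array([ 1.18,  1.25,  0.36,  0.49, -2.19,  0.3 ]), [[0.22, 0.527, 0.389], [0.332, 0.795, 0.028], [0.515, 0.795, 0.085], [0.515, 0.385, 0.085]])
0 place (array([-0.56,  0.94,  0.04, -1.12, -1.91,  2.54]), [[0.412, -0.256, 0.554], [0.658, -0.41, 0.193], [0.5, -0.41, 0.085], [0.5, 0.0, 0.085]])
15 grip (array([ 1.27,  1.16,  0.08,  0.62, -1.98,  0.28]), [[0.165, 0.525, 0.441], [0.231, 0.733, 0.032], [0.409, 0.781, 0.085], [0.515, 0.385, 0.085]])
15 place (array([-0.67,  0.9 , -0.13, -1.22, -1.78,  2.64]), [[0.368, -0.291, 0.575], [0.556, -0.439, 0.178], [0.394, -0.396, 0.085], [0.5, -0.0, 0.085]])
25 grip (array([ 1.32,  1.1 , -0.11,  0.72, -1.85,  0.24]), [[0.132, 0.519, 0.474], [0.173, 0.678, 0.04], [0.342, 0.757, 0.085], [0.515, 0.385, 0.085]])
25 place (array([-0.74,  0.88, -0.26, -1.29, -1.7 ,  2.72]), [[0.341, -0.313, 0.583], [0.486, -0.446, 0.163], [0.327, -0.372, 0.085], [0.5, -0.0, 0.085]])
-15 grip (array([ 1.08,  1.34,  0.64,  0.34, -2.41,  0.26]), [[0.276, 0.517, 0.335], [0.442, 0.829, 0.036], [0.621, 0.781, 0.085], [0.515, 0.385, 0.085]])
-15 place (array([-0.44,  0.99,  0.21, -1.03, -2.05,  2.49]), [[0.455, -0.216, 0.528], [0.753, -0.357, 0.202], [0.606, -0.396, 0.085], [0.5, -0.0, 0.085]])
```

```bash
python3 - <<'E'
from hlp import *
f=dict(np.load('scene0.npz'))
cv2.imwrite('pics/arm.png',cv2.resize(f['pixels'][0:160,60:160],None,fx=3.6,fy=3.6,interpolation=2))
f=dict(np.load('top0.npz'))
cv2.imwrite('pics/left.png',cv2.resize(f['pixels'][190:400,0:250],None,fx=2.8,fy=2.8,interpolation=2))
E
```

```text
(no output)
```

View pics/arm.png

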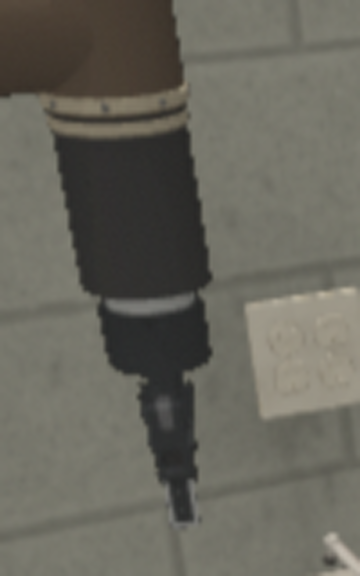

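View pics/left.png

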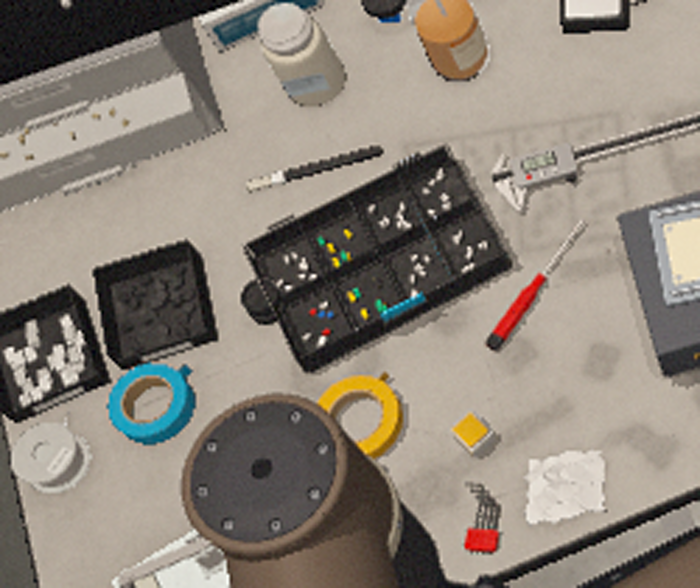

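```bash
cat >> fk.py <<'E'
from scipy.optimize import least_squares
LO=np.array([-3.07,-1.43,-1.02,-3.03,-3.05]);HI=np.array([3.07,2.12,1.25,1.67,0])
def allik(p,z,n=60,seed=0):
    z=np.array(z,float);z/=np.linalg.norm(z);rng=np.random.default_rng(seed);out=[]
    p=np.array(p)
    def f(q):
        A,B,C,D,E=mats(q);return np.r_[pts(q)[3]-p,.3*(E[:,0]-z)]
    for _ in range(n):
        r=least_squares(f,rng.uniform(LO,HI),bounds=(LO,HI),xtol=1e-12,ftol=1e-12,gtol=1e-12)
        if r.cost<1e-10 and not any(np.abs(r.x-o).max()<.02 for o in out): out.append(r.x)
    return out
E
python3 - <<'E'
from fk import *
for nm,p,sg in [('grip',[.515,.385,.085],-1),('place',[.5,.0,.085],1)]:
  for a in (0,20,40,60,-20,-40):
    t=np.radians(a)
    for q in allik(p,[np.sin(t),sg*np.cos(t),0],40):
        P=pts(q);print(nm,a,q.round(2),[x.round(2).tolist() for x in P[:3]])
E
```

```text
grip 0 [ 1.18  1.25  0.36  0.49 -2.19] [[0.22, 0.53, 0.39], [0.33, 0.79, 0.03], [0.51, 0.79, 0.08]]
grip 20 [ 1.29  1.13 -0.02  0.67 -1.91] [[0.15, 0.52, 0.46], [0.2, 0.71, 0.04], [0.37, 0.77, 0.08]]
grip 40 [ 1.39  1.01 -0.39  0.89 -1.68] [[0.09, 0.5, 0.52], [0.11, 0.58, 0.06], [0.25, 0.7, 0.08]]
grip 60 [ 1.42  0.92 -0.76  1.2  -1.53] [[0.07, 0.47, 0.56], [0.06, 0.42, 0.1], [0.16, 0.59, 0.08]]
grip -20 [ 1.05  1.37  0.73  0.29 -2.48] [[0.29, 0.51, 0.32], [0.48, 0.83, 0.04], [0.66, 0.77, 0.08]]
grip -40 [ 0.91  1.47  1.14 -0.13 -2.81] [[0.37, 0.47, 0.26], [0.63, 0.82, 0.11], [0.78, 0.7, 0.09]]
place 0 [-0.56  0.94  0.04 -1.12 -1.91] [[0.41, -0.26, 0.55], [0.66, -0.41, 0.19], [0.5, -0.41, 0.08]]
place 20 [-0.71  0.89 -0.19 -1.25 -1.74] [[0.35, -0.3, 0.58], [0.52, -0.44, 0.17], [0.36, -0.39, 0.08]]
place 40 [-0.85  0.88 -0.45 -1.42 -1.61] [[0.31, -0.35, 0.58], [0.38, -0.43, 0.13], [0.24, -0.31, 0.08]]
place 60 [-0.99  1.02 -0.71 -1.62 -1.58] [[0.28, -0.43, 0.51], [0.24, -0.37, 0.05], [0.14, -0.2, 0.09]]
place -20 [-0.4   1.01  0.26 -1.   -2.1 ] [[0.47, -0.2, 0.52], [0.78, -0.33, 0.2], [0.64, -0.39, 0.09]]
place -40 [-0.24  1.08  0.45 -0.89 -2.28] [[0.52, -0.13, 0.48], [0.88, -0.22, 0.2], [0.76, -0.31, 0.08]]
```

```bash
python3 - <<'E'
from fk import *
from bench import *
for n in ['top','scene']:
    f=dict(np.load(f'{n}0.npz'));W=cloud(f);Z=W[...,2]
    for y in np.arange(-.45,.9,.15):
        m=(np.abs(W[...,1]-y)<.02)&(np.abs(Z)<.015)&(W[...,0]>.2); 
        if m.sum()>5: print(n,'edge y%.2f x%.3f'%(y,W[m][:,0].min()),end='; ')
    print()
    # stuff in front of the bench
    m=(W[...,0]<.3)&(W[...,0]>-.4)&(Z>-.6)&(Z<.12)&(W[...,1]>.15)&(W[...,1]<.9)
    v,u=np.nonzero(m);p=W[m]
    if len(p):
        k=np.round(p/.1).astype(int);uq,ct=np.unique(k,axis=0,return_counts=True)
        for a,b in zip(uq,ct):
            if b>25: print((a*.1).round(1),b,end=' ')
    print()
for yv in ([-1,0,0],[1,0,0]):
    r=rpy([0,0,-1],yv);print(ik([.51,.2,.38],r),ik([.51,.22,.1],r),r)
E
```

```text
top edge y-0.45 x0.319; top edge y-0.30 x0.320; top edge y-0.15 x0.319; top edge y-0.00 x0.363; top edge y0.15 x0.318; top edge y0.30 x0.318; top edge y0.45 x0.319; top edge y0.60 x0.319; top edge y0.75 x0.582; top edge y0.90 x0.317; 
[-0.1  0.2  0. ] 78 [0.  0.2 0. ] 178 [ 0.   0.3 -0.2] 474 [ 0.   0.4 -0.2] 285 [0.1 0.2 0. ] 81 [ 0.1  0.3 -0.2] 214 [ 0.1  0.4 -0.2] 966 [ 0.1  0.5 -0.2] 665 [ 0.1  0.6 -0.2] 112 
scene edge y-0.45 x0.318; scene edge y-0.30 x0.317; scene edge y-0.15 x0.319; scene edge y-0.00 x0.318; scene edge y0.15 x0.319; scene edge y0.30 x0.318; scene edge y0.45 x0.318; scene edge y0.60 x0.318; scene edge y0.75 x0.318; scene edge y0.90 x0.317; 
[-0.2  0.4 -0.3] 461 [-0.2  0.4 -0.2] 436 [-0.2  0.4 -0.1] 498 [-0.2  0.4  0. ] 265 [-0.2  0.4  0.1] 53 [-0.2  0.5 -0.3] 93 [-0.2  0.5 -0.2] 334 [-0.1  0.4 -0.3] 128 [-0.1  0.4 -0.2] 257 [ 0.3  0.2 -0.2] 53 [ 0.3  0.5 -0.3] 30 
[ 0.7314249   0.08256604  0.06455263  0.         -1.55278292 -0.7314249 ] [ 0.75983498  0.24533797 -0.38268203  0.         -0.94277633 -0.75983498] [3.141592653589793, 0.0, -1.5707963267948966]
[ 0.7314249   0.08256604  0.06455263  0.         -1.55278292  2.41016776] [ 0.75983498  0.24533797 -0.38268203  0.         -0.94277633  2.38175767] [3.141592653589793, 0.0, 1.5707963267948966]
```

```bash
cat >> hlp.py <<'E'
def wrist():
    from bench import read_state,grab_frame
    s=read_state();f=grab_frame('wrist');T=np.eye(4);T[:3,:3]=Ro.from_euler('xyz',s['tool_rot']).as_matrix();T[:3,3]=s['eef_pos']
    M=np.linalg.inv(T@np.array(f['T_tool_cam']));f=dict(f);f['R']=M[:3,:3];f['t']=M[:3,3];return f
def onplane(f,u,v,h):
    fl=240/np.tan(np.radians(float(f['fovy']))/2)
    d=np.c_[(np.ravel(u)-f['cx'])/fl,(np.ravel(v)-f['cy'])/fl,np.ones(np.size(u))]@f['R'];C=-f['R'].T@f['t']
    return C+d*((h-C[2])/d[:,2])[:,None]
E
python3 - <<'E'
from hlp import *
from bench import *
movep([.50,.19,.40],rpy([0,0,-1],[-1,0,0]))
f=wrist();print(read_state()['clock'],f['fovy'],-f['R'].T@f['t'],f['R'].round(2))
cv2.imwrite('pics/w1.png',f['pixels']);np.savez('w1.npz',**f)
E
```

```text
2.1833 59.08227299068311 [0.50026162 0.10870918 0.57838967] [[-1.   -0.    0.  ]
 [-0.    0.95  0.32]
 [-0.    0.32 -0.95]]
```

View pics/w1.png

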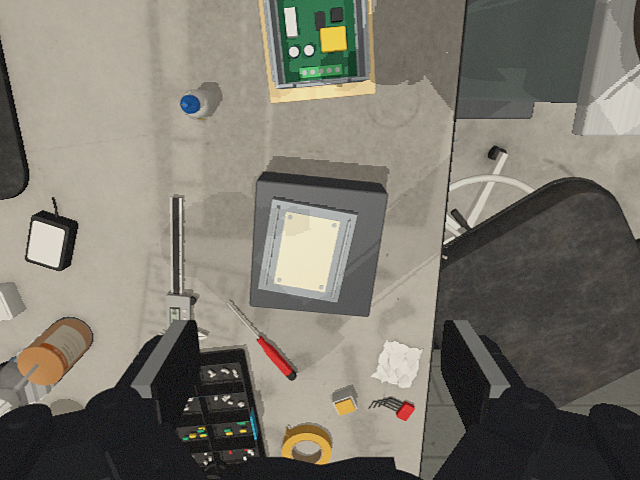

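```bash
cat > meas.py <<'E'
from hlp import *
def rect_on(f,h,box,lo,hi,area=False):
    u0,u1,v0,v1=box;g=f['pixels'].astype(float).mean(-1);m=np.zeros(g.shape,np.uint8)
    m[v0:v1,u0:u1]=((g>lo)&(g<hi))[v0:v1,u0:u1]
    m=cv2.morphologyEx(m,cv2.MORPH_OPEN,np.ones((3,3)));k,l,st,c=cv2.connectedComponentsWithStats(m);i=1+st[1:,4].argmax()
    v,u=np.nonzero(l==i);P=onplane(f,u,v,h)[:,:2]*1000
    return len(u),cv2.minAreaRect(P.astype(np.float32)),st[i]
E
python3 - <<'E'
from meas import *
f=dict(np.load('w1.npz'));g=f['pixels'].astype(float).mean(-1)
print(g[240,250:365:3].astype(int));print(g[180:320:4,345].astype(int))
for lo in (95,110,130):print(rect_on(f,.088,(262,366,190,308),lo,300))
for hi in (85,95):print('gran',rect_on(f,.080,(240,400,168,325),0,hi))
W=cloud(f);Z=W[...,2]
m=(Z>.083)&(Z<.1)&(W[...,1]>.2)&(W[...,1]<.4)&(W[...,0]>.4)&(W[...,0]<.6);print('depth cover',cv2.minAreaRect((W[m][:,:2]*1000).astype(np.float32)),np.median(Z[m]))
m=(Z>.07)&(Z<.1)&(W[...,1]>.18)&(W[...,1]<.4)&(W[...,0]>.4)&(W[...,0]<.61);print('depth gran',cv2.minAreaRect((W[m][:,:2]*1000).astype(np.float32)))
m=(Z>.005)&(Z<.014)&(W[...,1]<.16)&(W[...,1]>-.1)&(W[...,0]>.38)&(W[...,0]<.6);print('board',W[m].min(0),W[m].max(0),cv2.minAreaRect((W[m][:,:2]*1000).astype(np.float32)))
for nm,x,y in [('relay',345,400)]:print(W[y,x])
E
```

```text
[151  79  99 102 103 139 179 180 169 180 178 224 224 223 224 223 222 221
 222 223 222 222 222 222 222 221 220 221 223 172 175 130 175 178  87 105
 106 104  98]
[ 45  48  44 110 109 108 105 109  81 176 175 178 167 130 165 192 154 158
 175 177 179 162 105 101  97  90  90  89  91  87  89  88  88  89 159]
(10072, ((508.36761474609375, 289.5304260253906), (129.90408325195312, 149.51577758789062), 0.03305668383836746), array([  262,   190,   104,   115, 10072], dtype=int32))
(7846, ((521.5790405273438, 285.0563659667969), (134.6326904296875, 116.51008605957031), 79.48751831054688), array([ 262,  190,   95,  112, 7846], dtype=int32))
(7442, ((517.2341918945312, 293.4429931640625), (119.06788635253906, 103.79308319091797), 79.09227752685547), array([ 262,  200,   95,  102, 7442], dtype=int32))
gran (1306, ((496.8145446777344, 206.58396911621094), (12.675662994384766, 152.52906799316406), 84.17770385742188), array([ 258,  171,  128,   23, 1306], dtype=int32))
gran (1982, ((474.2525329589844, 336.194091796875), (92.9685287475586, 87.54045867919922), 84.1833267211914), array([ 303,  251,   76,   66, 1982], dtype=int32))
depth cover ((516.5634155273438, 293.4910888671875), (120.49111938476562, 104.28752899169922), 79.06746673583984) 0.08784293226057299
depth gran ((504.841064453125, 295.8157958984375), (170.23353576660156, 160.323974609375), 84.14694213867188)
board [0.42925486 0.00085533 0.00502369] [0.57376687 0.11737685 0.01399823] ((501.0067138671875, 53.89691162109375), (136.0596466064453, 118.00193786621094), 5.0861639976501465)
[0.45954765 0.56651292 0.02497092]
```

```bash
python3 - <<'E'
from hlp import *
from bench import *
e=lambda d:np.array([np.cos(np.radians(d)),np.sin(np.radians(d))])
c=np.array([.5169,.2934]);th=79.07
def tool(c,th,back): return c-(.060+.011+back)*e(th)
def att(th): d=e(th);return rpy([0,0,-1],[-d[1],d[0],0])
command_gripper(.060)
movep([*tool(c,th,.009),.12],att(th))
hit=line_to([*tool(c,th,.009),.070],v=.04,until_force=4)
s=read_state();z0=s['eef_pos'][2];print('touch',hit,z0,s['contact_force'],s['clock'],s['grip_width'])
np.save('z0.npy',z0)
line_to([*s['eef_pos'][:2],z0+.0025],v=.05)
f=wrist();cv2.imwrite('pics/w2.png',f['pixels'])
print(read_state()['clock'],read_state()['eef_pos'])
E
```

```text
touch False 0.07028850614681985 [ 0.35535452 -0.79526352  0.84635066] 5.0417 0.060492505431681415
5.3417 [0.50201864 0.21509884 0.07305166]
```

View pics/w2.png

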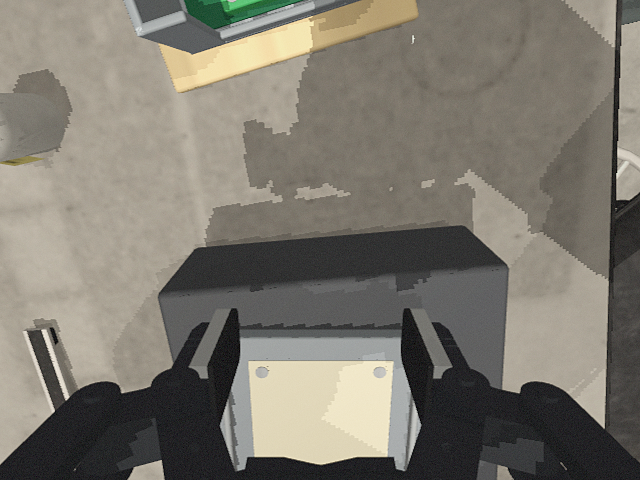

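```bash
python3 - <<'E'
from hlp import *
from bench import *
s=read_state()
hit=line_to([*s['eef_pos'][:2],.064],v=.03,until_force=4)
s=read_state();print(hit,s['eef_pos'],s['contact_force'],s['clock'])
E
```

```text
False [0.50185169 0.2149369  0.06362774] [-0.56043677  0.51778627  1.27426177] 5.7833
```

```bash
python3 - <<'E'
from hlp import *
from bench import *
f=wrist();cv2.imwrite('pics/w3.png',f['pixels']);np.savez('w3.npz',**f)
W=cloud(f)
for v in (312,318,325,335,345,355,365): print(v,[tuple((W[v,u]*1000).round(0)) for u in (215,225,232,238,405,412,420,430)])
f=grab_frame('scene');np.savez('s3.npz',**f);cv2.imwrite('pics/s3.png',cv2.resize(f['pixels'][150:300,190:350],None,fx=5,fy=4,interpolation=2)[:600])
E
```

```text
312 [(np.float64(536.0), np.float64(197.0), np.float64(112.0)), (np.float64(532.0), np.float64(198.0), np.float64(112.0)), (np.float64(530.0), np.float64(199.0), np.float64(112.0)), (np.float64(530.0), np.float64(202.0), np.float64(106.0)), (np.float64(471.0), np.float64(212.0), np.float64(109.0)), (np.float64(469.0), np.float64(211.0), np.float64(111.0)), (np.float64(466.0), np.float64(211.0), np.float64(112.0)), (np.float64(457.0), np.float64(230.0), np.float64(81.0))]
318 [(np.float64(535.0), np.float64(198.0), np.float64(115.0)), (np.float64(531.0), np.float64(198.0), np.float64(117.0)), (np.float64(529.0), np.float64(199.0), np.float64(116.0)), (np.float64(530.0), np.float64(204.0), np.float64(106.0)), (np.float64(471.0), np.float64(213.0), np.float64(111.0)), (np.float64(469.0), np.float64(210.0), np.float64(116.0)), (np.float64(467.0), np.float64(211.0), np.float64(115.0)), (np.float64(457.0), np.float64(233.0), np.float64(81.0))]
325 [(np.float64(534.0), np.float64(198.0), np.float64(120.0)), (np.float64(531.0), np.float64(199.0), np.float64(120.0)), (np.float64(530.0), np.fl
[... 1536 characters left out ...]
473.0), np.float64(226.0), np.float64(113.0)), (np.float64(472.0), np.float64(219.0), np.float64(124.0)), (np.float64(471.0), np.float64(213.0), np.float64(133.0)), (np.float64(469.0), np.float64(210.0), np.float64(137.0))]
365 [(np.float64(530.0), np.float64(200.0), np.float64(140.0)), (np.float64(531.0), np.float64(207.0), np.float64(130.0)), (np.float64(532.0), np.float64(214.0), np.float64(121.0)), (np.float64(533.0), np.float64(220.0), np.float64(112.0)), (np.float64(474.0), np.float64(229.0), np.float64(116.0)), (np.float64(473.0), np.float64(223.0), np.float64(124.0)), (np.float64(472.0), np.float64(216.0), np.float64(134.0)), (np.float64(470.0), np.float64(210.0), np.float64(142.0))]
```

View pics/w3.png

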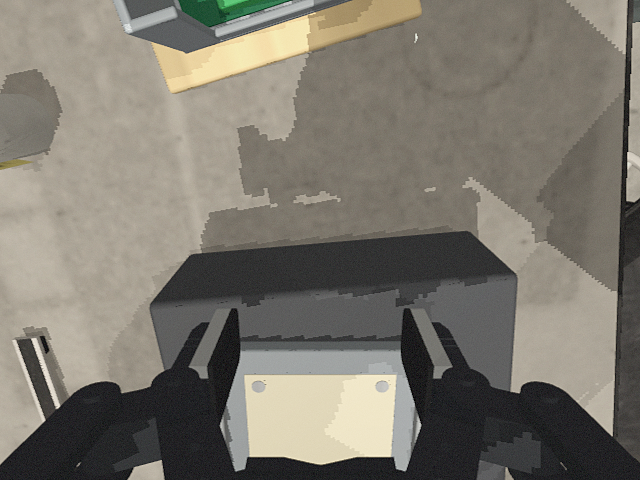

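View pics/s3.png

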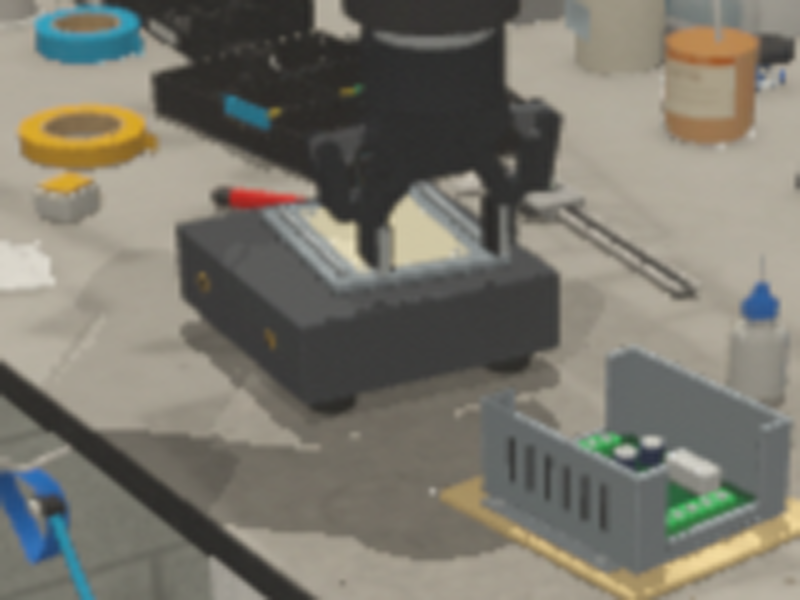

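```bash
python3 - <<'E'
from hlp import *
for n,src in (('s3',0),('w3',0)):
    f=dict(np.load(n+'.npz'));W=cloud(f);g=f['pixels'].astype(int)
    m=(W[...,2]>.0905)&(W[...,2]<.16)&(W[...,0]>.42)&(W[...,0]<.58)&(W[...,1]>.15)&(W[...,1]<.30)
    p=W[m];print(n,len(p))
    for z in np.arange(.09,.16,.006):
        q=p[(p[:,2]>=z)&(p[:,2]<z+.006)]
        if len(q):print('%.3f'%z,len(q),q.min(0).round(3),q.max(0).round(3))
f=dict(np.load('s3.npz'));W=cloud(f)
for v in range(200,225,2):print(v,[int(x) if x==x else None for x in W[v,262:272,2]*1000],[int(x) if x==x else None for x in W[v,284:294,2]*1000])
E
```

```text
s3 441
0.090 164 [0.46  0.22  0.091] [0.566 0.3   0.096]
0.096 16 [0.462 0.248 0.096] [0.561 0.295 0.1  ]
0.102 2 [0.533 0.208 0.106] [0.535 0.211 0.107]
0.108 11 [0.465 0.199 0.109] [0.535 0.219 0.114]
0.114 29 [0.459 0.196 0.114] [0.543 0.227 0.12 ]
0.120 30 [0.46  0.195 0.12 ] [0.544 0.229 0.126]
0.126 31 [0.456 0.194 0.126] [0.545 0.229 0.132]
0.132 22 [0.458 0.197 0.132] [0.544 0.232 0.138]
0.138 29 [0.459 0.197 0.138] [0.542 0.228 0.144]
0.144 29 [0.455 0.197 0.144] [0.551 0.219 0.15 ]
0.150 39 [0.445 0.194 0.15 ] [0.561 0.232 0.156]
0.156 39 [0.441 0.191 0.156] [0.557 0.237 0.16 ]
w3 20310
0.090 263 [0.469 0.255 0.091] [0.556 0.291 0.095]
0.102 169 [0.465 0.198 0.104] [0.535 0.23  0.108]
0.108 745 [0.459 0.197 0.108] [0.542 0.232 0.114]
0.114 1097 [0.458 0.197 0.114] [0.544 0.232 0.12 ]
0.120 1219 [0.458 0.197 0.12 ] [0.544 0.232 0.126]
0.126 1383 [0.458 0.197 0.126] [0.543 0.232 0.132]
0.132 1558 [0.458 0.197 0.132] [0.544 0.232 0.138]
0.138 1900 [0.459 0.197 0.138] [0.543 0.232 0.144]
0.144 1278 [0.445 0.193 0.144] [0.557 0.223 0.15 ]
0.150 3731 [0.439 0.191 0.15 ] [0.561 0.
[... 581 characters left out ...]
 135, 131, 90, 91, 90, 91] [88, 87, 112, 114, 118, 119, 117, 117, 116, 81]
212 [125, 131, 125, 124, 128, 128, 127, 91, 91, 89] [91, 85, 88, 91, 107, 114, 113, 114, 79, 83]
214 [118, 120, 122, 120, 122, 122, 123, 89, 90, 87] [93, 90, 88, 87, 90, 86, 87, 92, 84, 81]
216 [89, 90, 114, 112, 116, 119, 116, 88, 88, 91] [87, 85, 86, 84, 80, 84, 81, 83, 82, 83]
218 [86, 90, 91, 90, 110, 93, 89, 89, 92, 85] [81, 81, 84, 82, 83, 84, 81, 81, 82, 80]
220 [89, 88, 85, 82, 84, 87, 85, 81, 80, 80] [80, 83, 81, 80, 80, 82, 80, 81, 79, 78]
222 [83, 82, 82, 81, 82, 81, 79, 80, 79, 82] [82, 80, 79, 78, 74, 77, 74, 74, 71, 71]
224 [81, 81, 81, 82, 79, 85, 81, 81, 81, 80] [72, 72, 73, 74, 74, 70, 71, 67, 67, 69]
```

```bash
python3 - <<'E'
from hlp import *
f=dict(np.load('scene0.npz'));W=cloud(f)
m=(W[...,2]>.1)&(W[...,2]<.45)&(W[...,0]>.1)&(W[...,0]<.34)&(W[...,1]>.5)&(W[...,1]<.76);p=W[m]
for z in np.arange(.18,.45,.01):
    q=p[(p[:,2]>=z)&(p[:,2]<z+.01)]
    if len(q):print('%.3f'%z,len(q),q.min(0).round(3),q.max(0).round(3))
f=dict(np.load('w1.npz'));W=cloud(f);m=W[...,2]>.15;p=W[m];print('w1 tip (TCP .40)',np.percentile(p[:,2],[0,.2,1,2]),)
i=np.argsort(p[:,2])[:6];print(p[i])
import bench;print(bench.grip_point_offset);s=bench.read_state();print(s['eef_pos'],s['q'])
from fk import pts;print(pts(s['q'][:5]))
E
```

```text
0.240 13 [0.198 0.584 0.245] [0.247 0.676 0.25 ]
0.250 28 [0.196 0.58  0.25 ] [0.248 0.677 0.26 ]
0.260 42 [0.198 0.576 0.26 ] [0.248 0.688 0.27 ]
0.270 36 [0.198 0.577 0.27 ] [0.246 0.684 0.279]
0.280 18 [0.197 0.577 0.28 ] [0.217 0.595 0.289]
0.290 34 [0.188 0.561 0.292] [0.23  0.608 0.3  ]
0.300 40 [0.19  0.556 0.3  ] [0.228 0.607 0.309]
0.310 42 [0.19  0.563 0.31 ] [0.23  0.622 0.32 ]
0.320 55 [0.19  0.562 0.32 ] [0.255 0.694 0.33 ]
0.330 76 [0.189 0.566 0.33 ] [0.251 0.681 0.34 ]
0.340 80 [0.189 0.568 0.34 ] [0.243 0.64  0.35 ]
0.350 35 [0.195 0.573 0.35 ] [0.226 0.611 0.36 ]
0.360 92 [0.186 0.592 0.36 ] [0.26  0.638 0.37 ]
0.370 111 [0.185 0.592 0.37 ] [0.255 0.644 0.38 ]
0.380 108 [0.185 0.595 0.38 ] [0.26  0.647 0.39 ]
0.390 117 [0.185 0.595 0.39 ] [0.256 0.639 0.4  ]
0.400 125 [0.185 0.592 0.4  ] [0.259 0.658 0.41 ]
0.410 61 [0.186 0.594 0.41 ] [0.255 0.64  0.42 ]
0.420 133 [0.177 0.585 0.42 ] [0.266 0.643 0.43 ]
0.430 138 [0.176 0.587 0.43 ] [0.264 0.64  0.44 ]
0.440 139 [0.177 0.586 0.44 ] [0.266 0.642 0.45 ]
w1 tip (TCP .40) [0.15003796 0.15516305 0.4491133  0.45324847]
[[0.87301562 0.44822426 0.15003796]
 [0.88586492 0.44665345 0.15017996]
 [0.871115   0.45100697 0.15020836]
 [0.86814188 0.45971159 0.15034492]
 [0.87842684 0.44649571 0.1503823 ]
 [0.86793044 0.45373825 0.15045328]]
-0.0187
[0.50207538 0.21509959 0.06397104] [ 7.63606976e-01  2.72116954e-01 -4.43911227e-01  7.91947981e-05
 -8.54843109e-01 -9.54409907e-01]
(array([0.11679813, 0.11181558, 0.77826357]), array([0.36943772, 0.35367768, 0.47395957]), array([0.50208064, 0.21513854, 0.47397103]), array([0.50207538, 0.21509959, 0.06397104]))
```

```bash
python3 - <<'E'
from hlp import *
from bench import *
s=read_state()
hit=line_to([.5019,.2159,.034],v=.04,until_force=4)
s=read_state();print(hit,s['eef_pos'],s['contact_force'],s['clock'])
E
```

```text
True [0.5016907  0.2155233  0.03827903] [-2.59167191 -0.43258991  7.82007118] 6.5083
```

```bash
python3 - <<'E'
from hlp import *
from bench import *
e=lambda d:np.array([np.cos(np.radians(d)),np.sin(np.radians(d))])
c=np.array([.5169,.2934]);th=79.07;hw=.0175
def att(th): d=e(th);return rpy([0,0,-1],[-d[1],d[0],0])
z=.0382+.0028
s=read_state();line_to([*s['eef_pos'][:2],z],v=.05)
line_to([*(c-(.06+hw)*e(th)),z],att(th),v=.03)
N=6;dth=25/N;L=.0665/np.cos(np.radians(7))
for i in range(N):
    c=c+L/N*e(th+dth/2);th+=dth
    line_to([*(c-(.06+hw)*e(th)),z],att(th),v=.07)
print(c,th,read_state()['clock'],read_state()['contact_force'])
b=c-(.06+hw+.015)*e(th)
line_to([*b,z],v=.1);line_to([*b,.16],v=.25)
f=wrist();cv2.imwrite('pics/w4.png',f['pixels']);np.savez('w4.npz',**f)
f=grab_frame('top');np.savez('t4.npz',**f);cv2.imwrite('pics/t4.png',cv2.resize(f['pixels'][200:350,170:400],None,fx=3,fy=3,interpolation=2))
print(read_state()['clock'])
E
```

```text
[0.51507846 0.35985887] 104.07000000000002 8.9583 [0.24825638 0.0413322  0.25970772]
9.9833
```

View pics/w4.png

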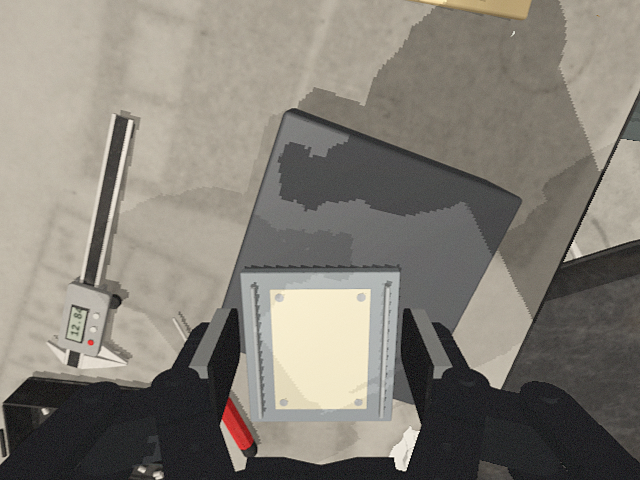

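View pics/t4.png

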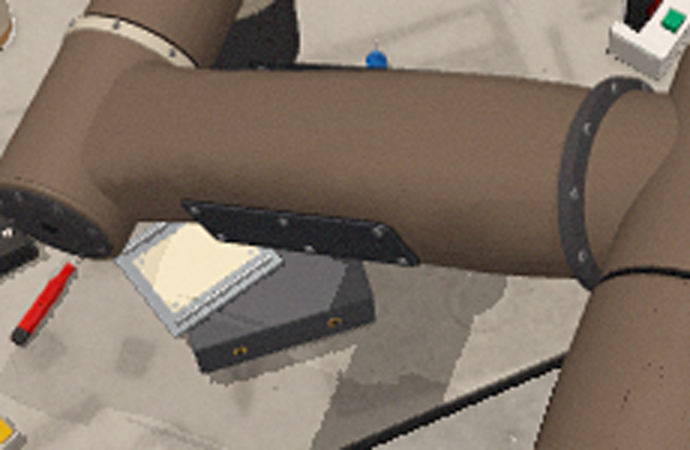

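```bash
cat > cov.py <<'E'
from hlp import *
def cover(f):
    W=cloud(f);Z=W[...,2];g=f['pixels'].astype(float).mean(-1)
    m=((Z>.0845)&(Z<.1)&(g>110)&(W[...,0]>.3)&(W[...,0]<.7)&(W[...,1]>.15)&(W[...,1]<.6)).astype(np.uint8)
    k,l,st,_=cv2.connectedComponentsWithStats(m);i=1+st[1:,4].argmax()
    p=W[l==i];pp=p[p[:,2]<.0905]
    return cv2.minAreaRect((p[:,:2]*1000).astype(np.float32)),np.median(pp[:,2])
E
python3 - <<'E'
from cov import *
f=dict(np.load('w4.npz'));r,z=cover(f);print(r,z)
c=np.array(r[0]);g=np.array([504.8,295.8])
a=r[2] if r[1][0]>r[1][1] else r[2]+90
gx=np.array([np.cos(np.radians(84.15)),np.sin(np.radians(84.15))])
for s in(0,180):
    e=np.array([np.cos(np.radians(a+s)),np.sin(np.radians(a+s))]);p=c+60*e
    print(a+s,p,'overhang',(p-g)@gx-85,'com in',85-(c-g)@gx)
E
```

```text
((516.4271240234375, 354.28765869140625), (104.44266510009766, 121.19163513183594), 14.19343090057373) 0.08784556763582511
104.19343090057373 [501.71534992 412.45606681] overhang 30.7341372687939 com in 25.63184845519671
284.19343090057373 [531.13889812 296.11925057] overhang -81.99783417918732 com in 25.63184845519671
```

```bash
python3 - <<'E'
from cov import *
from bench import *
e=lambda d:np.array([np.cos(np.radians(d)),np.sin(np.radians(d))])
c=np.array([.5164,.3543]);th=104.19;hw=.0117
def att(th): d=e(th);return rpy([0,0,-1],[-d[1],d[0],0])
z=.041
p=lambda b:c-(.06+hw+b)*e(th)
line_to([*p(.012),z],att(th),v=.25)
line_to([*p(-.0065),z],v=.06)
line_to([*p(.012),z],v=.15);line_to([*p(.012),.19],v=.3)
command_gripper(.03)
f=wrist();cv2.imwrite('pics/w5.png',f['pixels']);np.savez('w5.npz',**f)
s=read_state();print(s['clock'],s['eef_pos'],s['grip_width'])
print(cover(f))
W=cloud(f);m=(W[...,2]>.12);q=W[m]
for zz in np.arange(.2,.30,.006):
    k=q[(q[:,2]>=zz)&(q[:,2]<zz+.006)]
    if len(k):
        l=(k[:,:2]-np.array(s['eef_pos'])[:2])@np.c_[e(th),e(th+90)];print('%.3f'%zz,len(k),'along e',l[:,0].min().round(3),l[:,0].max().round(3),'jaw',l[:,1].min().round(3),l[:,1].max().round(3))
E
```

```text
12.4417 [0.53680956 0.27305982 0.18946442] 0.029953947667095592
(((515.406005859375, 361.8546142578125), (104.03238677978516, 120.48702239990234), 14.14572525024414), np.float64(0.08788623702866875))
0.224 132 along e -0.011 0.011 jaw -0.021 0.021
0.230 573 along e -0.012 0.011 jaw -0.028 0.028
0.236 829 along e -0.012 0.012 jaw -0.029 0.029
0.242 948 along e -0.012 0.011 jaw -0.029 0.029
0.248 1066 along e -0.012 0.011 jaw -0.029 0.029
0.254 1095 along e -0.012 0.012 jaw -0.029 0.029
0.260 1605 along e -0.012 0.011 jaw -0.031 0.026
0.266 1690 along e -0.015 0.008 jaw -0.044 0.044
0.272 3339 along e -0.014 0.013 jaw -0.048 0.048
0.278 10113 along e -0.015 0.013 jaw -0.051 0.05
0.284 4770 along e -0.016 0.012 jaw -0.053 0.053
0.290 4933 along e -0.018 -0.005 jaw -0.056 0.056
0.296 8253 along e -0.019 -0.002 jaw -0.059 0.06
```

View pics/w5.png

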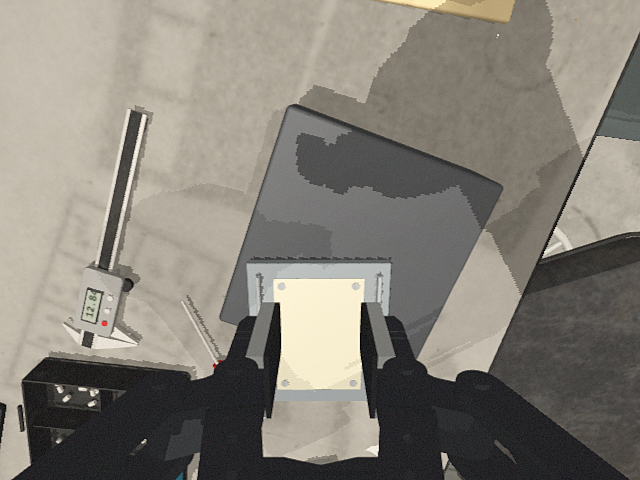

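```bash
cat > plan.py <<'E'
from fk import *
from bench import ik,read_state
P2=np.array([.5154,.3619])+.06*np.array([np.cos(np.radians(104.15)),np.sin(np.radians(104.15))])
A=np.radians(42);t=np.array([np.sin(A),-np.cos(A)])
R1=rpy([t[0],t[1],0],[0,0,1])
def tcp(ins,z): return [*(P2+(ins+.037)*t),z]
E
python3 - <<'E'
from plan import *
print(P2)
q0=read_state()['q']
def sh(q):
    return [x.round(3).tolist() for x in pts(q[:5])]
for nm,p in [('high',tcp(-.03,.28)),('so',tcp(-.03,.084)),('grip',tcp(.024,.084)),('lift',tcp(.024,.2)),('back',tcp(-.03,.2))]:
    q=ik(p,R1);print(nm,np.round(p,3),None if q is None else (np.round(q,2),sh(q)))
qh=np.array(ik(tcp(-.03,.28),R1))
for a in np.linspace(0,1,9): print(sh(q0+(qh-q0)*a)[1:])
E
```

```text
[0.50073232 0.42007954]
high [0.505 0.415 0.28 ] (array([ 1.41,  0.76, -0.38,  0.94, -1.84,  0.34]), [[0.066, 0.407, 0.636], [0.097, 0.599, 0.215], [0.231, 0.72, 0.28], [0.505, 0.415, 0.28]])
so [0.505 0.415 0.084] (array([ 1.42,  1.02, -0.36,  0.89, -1.69,  0.14]), [[0.077, 0.508, 0.512], [0.09, 0.593, 0.056], [0.231, 0.72, 0.084], [0.505, 0.415, 0.084]])
grip [0.542 0.375 0.084] (array([ 1.35,  1.  , -0.44,  0.96, -1.64,  0.11]), [[0.112, 0.494, 0.524], [0.125, 0.552, 0.064], [0.267, 0.679, 0.084], [0.542, 0.375, 0.084]])
lift [0.542 0.375 0.2  ] (array([ 1.34,  0.83, -0.47,  0.98, -1.73,  0.22]), [[0.1, 0.433, 0.604], [0.128, 0.554, 0.157], [0.267, 0.679, 0.2], [0.542, 0.375, 0.2]])
back [0.505 0.415 0.2  ] (array([ 1.42,  0.86, -0.39,  0.91, -1.77,  0.25]), [[0.07, 0.45, 0.592], [0.093, 0.595, 0.152], [0.231, 0.72, 0.2], [0.505, 0.415, 0.2]])
[[0.4, 0.408, 0.599], [0.537, 0.273, 0.599], [0.537, 0.273, 0.189]]
[[0.38, 0.451, 0.551], [0.532, 0.337, 0.57], [0.522, 0.254, 0.169]]
[[0.352, 0.491, 0.502], [0.518, 0.402, 0.539], [0.515, 0.238, 0.163]]
[[0.319, 0.525, 0.452], [0.494, 0.467, 0.504], [0.515, 0.232, 0.169]]
[[0.28, 0.554, 0.403], [0.46, 0.531, 0.465], [0.52, 0.238, 0.184]]
[[0.237, 0.575, 0.354], [0.416, 0.589, 0.423], [0.525, 0.259, 0.206]]
[[0.192, 0.59, 0.307], [0.362, 0.642, 0.378], [0.528, 0.297, 0.232]]
[[0.145, 0.598, 0.26], [0.3, 0.686, 0.33], [0.523, 0.349, 0.257]]
[[0.097, 0.599, 0.215], [0.231, 0.72, 0.28], [0.505, 0.415, 0.28]]
```

```bash
python3 - <<'E'
from plan import *
from bench import *
s=read_state();p=s['eef_pos'];line_to([p[0],p[1],.24],v=.3)
movep(tcp(-.03,.28),R1)
line_to(tcp(-.03,.084),v=.2)
s=read_state();print(s['clock'],s['eef_pos'],s['contact_force'],s['grip_width'])
f=wrist();cv2.imwrite('pics/w6.png',f['pixels']);np.savez('w6.npz',**f)
f=grab_frame('scene');cv2.imwrite('pics/s6.png',cv2.resize(f['pixels'][130:290,60:300],None,fx=3.3,fy=3.3,interpolation=2));np.savez('s6.npz',**f)
E
```

```text
14.7917 [0.50562426 0.41505246 0.08499306] [-0.11007589 -1.17664159  0.44063565] 0.0301286150141543
```

View pics/w6.png

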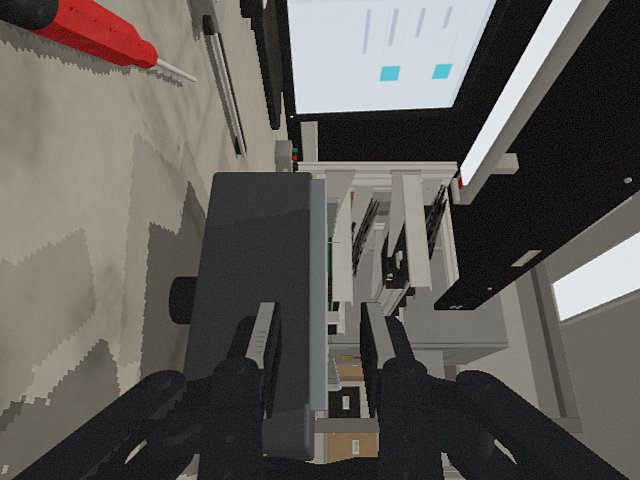

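View pics/s6.png

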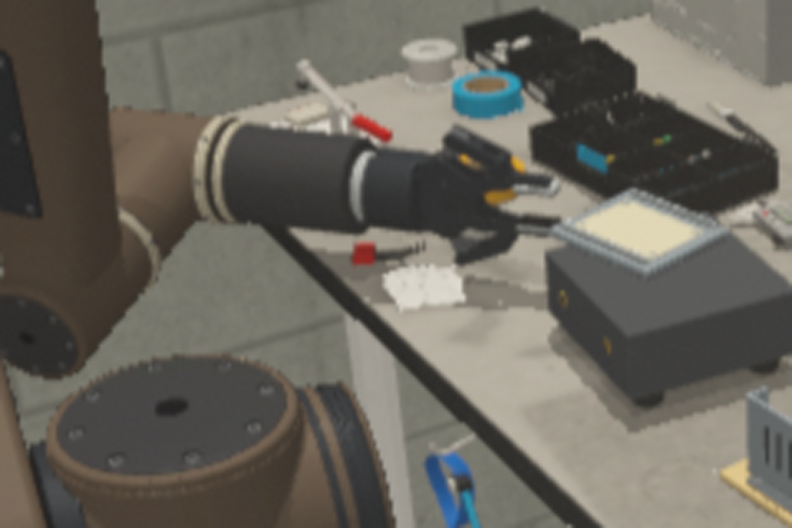

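```bash
python3 - <<'E'
from plan import *
from bench import *
print(line_to(tcp(.024,.083),v=.08,until_force=8))
s=read_state();print(s['clock'],s['eef_pos'],s['contact_force'])
f=wrist();cv2.imwrite('pics/w7.png',f['pixels']);np.savez('w7.npz',**f)
f=grab_frame('scene');cv2.imwrite('pics/s7.png',cv2.resize(f['pixels'][170:290,160:340],None,fx=4.2,fy=4.2,interpolation=2))
E
```

```text
False
15.7167 [0.54165897 0.37496381 0.08302624] [ 0.31112953 -0.0276241  -0.19957275]
```

View pics/w7.png

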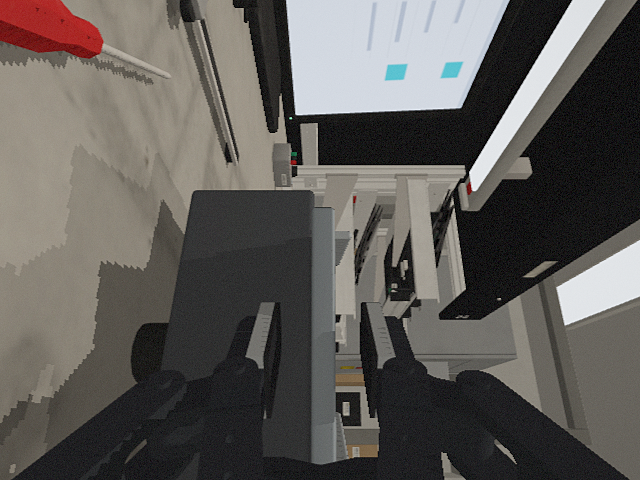

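View pics/s7.png

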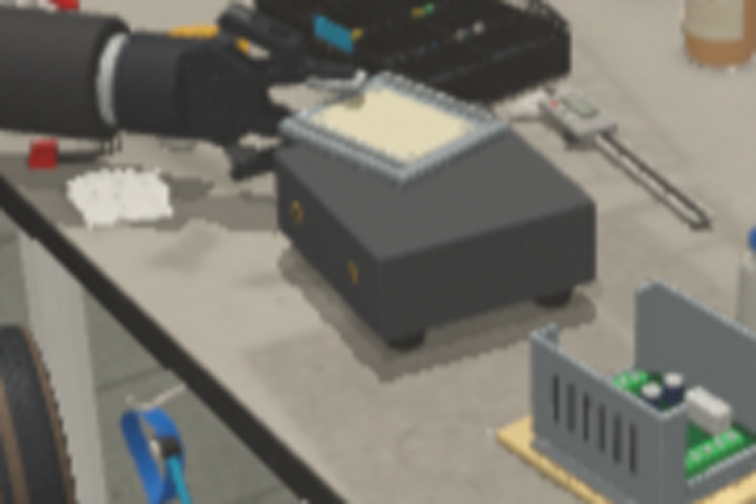

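```bash
python3 - <<'E'
from plan import *
from bench import *
line_to(tcp(.024,.0842),v=.03)
command_gripper(.0,80)
s=read_state();print(s['clock'],s['grip_width'],s['eef_pos'],s['contact_force'])
line_to(tcp(.024,.094),v=.05)
s=read_state();print(s['clock'],s['grip_width'],s['eef_pos'],s['contact_force'],s['torque'])
f=wrist();cv2.imwrite('pics/w8.png',f['pixels']);np.savez('w8.npz',**f)
f=grab_frame('scene');cv2.imwrite('pics/s8.png',cv2.resize(f['pixels'][170:290,160:340],None,fx=4.2,fy=4.2,interpolation=2))
E
```

```text
16.3917 0.006333160864395787 [0.54151352 0.37484848 0.08417074] [-0.06928495  1.19120365  0.04215576]
16.7417 0.006494109620164416 [0.54159872 0.37476698 0.09431726] [ 0.4040164  -0.68444928 -1.23545761] [ 2.78945785  2.52547681 -0.00402195]
```

View pics/w8.png

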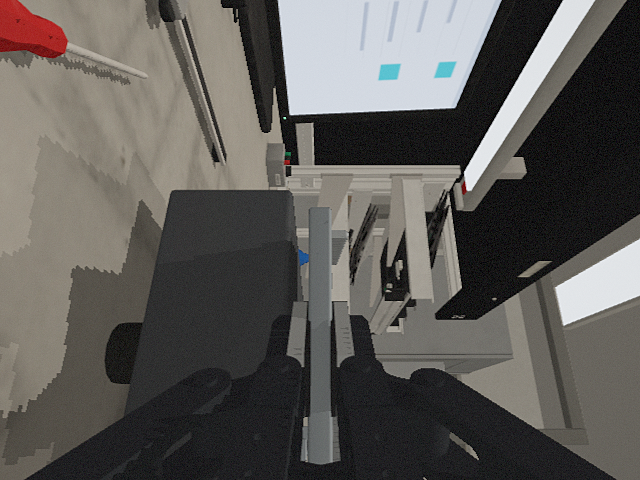

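View pics/s8.png

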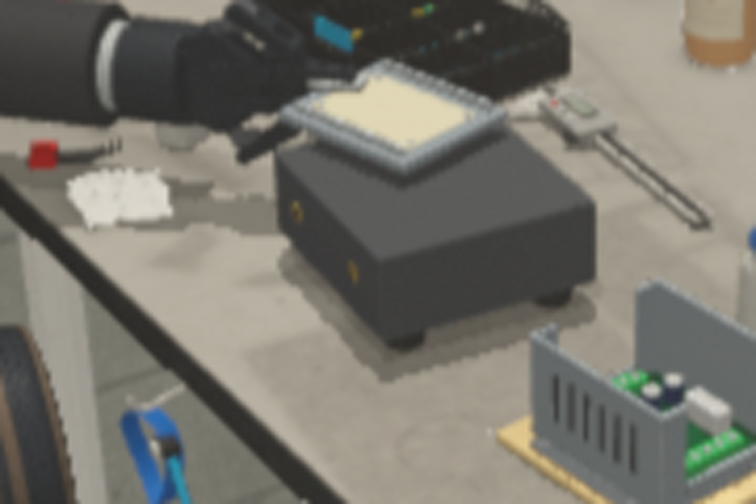

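```bash
cat > place.py <<'E'
from plan import *
def e3(d): return np.array([np.cos(np.radians(d)),np.sin(np.radians(d)),0])
def mk(R,p): T=np.eye(4);T[:3,:3]=R;T[:3,3]=p;return T
# grasp: cover in tool
x=e3(104.15);z=np.array([0,0,1.]);Tc0=mk(np.c_[x,np.cross(z,x),z],[.5154,.3619,.0802])
Tt0=mk(Ro.from_euler('xyz',R1).as_matrix(),[.5415,.3748,.0842])
G=np.linalg.inv(Tc0)@Tt0   # tool in cover
def cov_target(hc,hyaw,zface):   # hyaw: angle of housing x axis, deg
    x=-e3(hyaw);z=np.array([0,0,-1.]);return mk(np.c_[x,np.cross(z,x),z],[*hc,zface])
def tool_for(Tc,G=G):
    T=Tc@G;return T[:3,3].tolist(),Ro.from_matrix(T[:3,:3]).as_euler('xyz').tolist()
RM=rpy([0,0,-1],[0,-1,0])
E
python3 - <<'E'
from place import *
from bench import *
p,r=tool_for(cov_target([.5025,.037],95.1,.088));print(p,r,Ro.from_euler('xyz',r).as_matrix().round(2))
sh=lambda q:[x.round(2).tolist() for x in pts(q[:5])]
q=np.array(read_state()['q'])
names=[(tcp(.024,.30),R1),([.47,.16,.38],RM),(tool_for(cov_target([.5025,.037],95.1,.30))),(tool_for(cov_target([.5025,.037],95.1,.088)))]
Q=[q]
for a,b in names:
    k=ik(a,b);print(np.round(a,3),k if k is None else (np.round(k,2),sh(k)))
    Q.append(np.array(k))
for i in (1,2):
    for a in np.linspace(0,1,7):print(i,sh(Q[i]+(Q[i+1]-Q[i])*a))
E
```

```text
[0.5313937327561415, 0.03342617747829182, 0.08399999999999999] [-1.5707963267948966, 2.220446049250313e-16, -0.39706240482871014] [[ 0.92 -0.    0.39]
 [-0.39  0.    0.92]
 [-0.   -1.    0.  ]]
[0.542 0.375 0.3  ] (array([ 1.34,  0.7 , -0.46,  1.01, -1.8 ,  0.35]), [[0.09, 0.38, 0.66], [0.13, 0.56, 0.23], [0.27, 0.68, 0.3], [0.54, 0.37, 0.3]])
[0.47 0.16 0.38] (array([ 0.72, -0.01, -0.03,  0.  , -1.55,  0.85]), [[-0.0, -0.0, 0.8], [0.34, 0.3, 0.79], [0.47, 0.16, 0.79], [0.47, 0.16, 0.38]])
[0.531 0.033 0.296] (array([-0.68,  0.46, -0.23, -1.39, -1.79,  2.28]), [[0.21, -0.17, 0.74], [0.49, -0.39, 0.44], [0.37, -0.34, 0.3], [0.53, 0.03, 0.3]])
[0.531 0.033 0.084] (array([-0.66,  0.88, -0.22, -1.34, -1.69,  2.69]), [[0.37, -0.28, 0.58], [0.53, -0.41, 0.17], [0.37, -0.34, 0.08], [0.53, 0.03, 0.08]])
1 [[0.09, 0.38, 0.66], [0.13, 0.56, 0.23], [0.27, 0.68, 0.3], [0.54, 0.37, 0.3]]
1 [[0.11, 0.31, 0.7], [0.2, 0.56, 0.32], [0.36, 0.63, 0.4], [0.55, 0.28, 0.31]]
1 [[0.11, 0.24, 0.74], [0.25, 0.54, 0.41], [0.43, 0.55, 0.5], [0.54, 0.21, 0.31]]
1 [[0.1, 0.17, 0.76], [0.3, 0.51, 0.51], [0.47, 0.
[... 151 characters left out ...]
 [0.5, 0.26, 0.73], [0.48, 0.14, 0.34]]
1 [[-0.0, -0.0, 0.8], [0.34, 0.3, 0.79], [0.47, 0.16, 0.79], [0.47, 0.16, 0.38]]
2 [[-0.0, -0.0, 0.8], [0.34, 0.3, 0.79], [0.47, 0.16, 0.79], [0.47, 0.16, 0.38]]
2 [[0.04, 0.02, 0.8], [0.44, 0.24, 0.74], [0.52, 0.07, 0.69], [0.43, 0.12, 0.3]]
2 [[0.09, 0.02, 0.79], [0.52, 0.14, 0.68], [0.54, -0.03, 0.6], [0.39, 0.11, 0.25]]
2 [[0.14, 0.0, 0.78], [0.57, 0.01, 0.62], [0.53, -0.13, 0.51], [0.38, 0.12, 0.23]]
2 [[0.18, -0.04, 0.77], [0.58, -0.12, 0.56], [0.49, -0.22, 0.43], [0.4, 0.13, 0.23]]
2 [[0.2, -0.1, 0.76], [0.55, -0.26, 0.5], [0.43, -0.29, 0.36], [0.46, 0.11, 0.26]]
2 [[0.21, -0.17, 0.74], [0.49, -0.39, 0.44], [0.37, -0.34, 0.3], [0.53, 0.03, 0.3]]
```

```bash
python3 - <<'E'
from place import *
from bench import *
line_to(tcp(.024,.30),v=.25)
movep([.47,.16,.42],RM)
s=read_state();print(s['clock'],s['grip_width'],s['eef_pos'],s['contact_force'])
f=wrist();cv2.imwrite('pics/w9.png',f['pixels']);np.savez('w9.npz',**f)
f=grab_frame('scene');cv2.imwrite('pics/s9.png',f['pixels'])
E
```

```text
19.0083 0.0062154337553650815 [0.46950485 0.16003189 0.41711913] [ 0.51112419  0.66750894 -1.97575845]
```

View pics/w9.png

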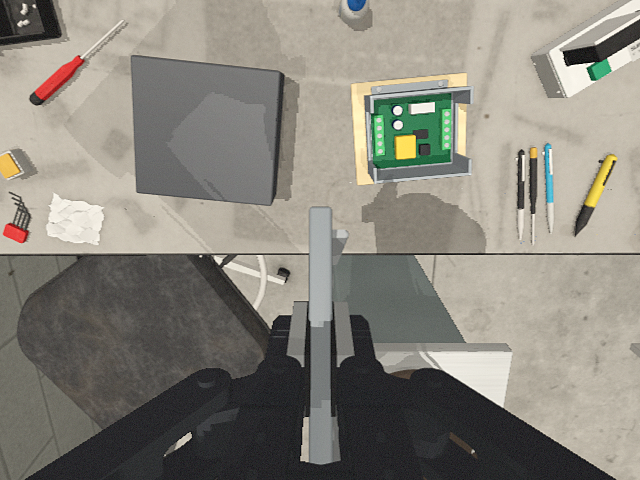

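View pics/s9.png

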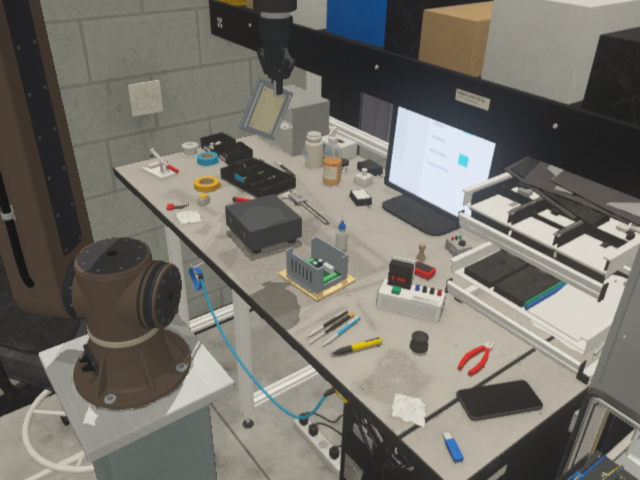

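```bash
python3 - <<'E'
from hlp import *
f=dict(np.load('w9.npz'));W=cloud(f);Z=W[...,2]
b=(W[...,1]>-.08)&(W[...,1]<.15)&(W[...,0]>.4)&(W[...,0]<.6)
R=lambda m:cv2.minAreaRect((W[m][:,:2]*1000).astype(np.float32))
for lo in(.07,.074,.077):
    print('rim',lo,(b&(Z>lo)&(Z<.086)).sum(),R(b&(Z>lo)&(Z<.086)))
print('all>.02',R(b&(Z>.02)&(Z<.086)))
m=(b&(Z>.0055)&(Z<.0105)).astype(np.uint8);m=cv2.morphologyEx(m,cv2.MORPH_OPEN,np.ones((3,3)));print('board',R(m>0))
m=(b&(Z>.0045)&(Z<.086)).astype(np.uint8);m=cv2.morphologyEx(m,cv2.MORPH_OPEN,np.ones((3,3)));print('board all',R(m>0))
b2=(W[...,1]>.18)&(W[...,1]<.42)&(W[...,0]>.4)&(W[...,0]<.61)&(Z>.075)&(Z<.086);print('granite check (504.8,295.8)',R(b2),np.median(Z[b2]))
E
```

```text
rim 0.07 1109 ((503.0814208984375, 36.98921585083008), (104.26209259033203, 119.56585693359375), 5.168622016906738)
rim 0.074 990 ((503.0814208984375, 36.98921585083008), (104.26209259033203, 119.56585693359375), 5.168622016906738)
rim 0.077 905 ((503.1391906738281, 36.994449615478516), (104.14598846435547, 119.56585693359375), 5.168622016906738)
all>.02 ((503.172119140625, 36.43344497680664), (104.37995147705078, 120.72587585449219), 5.143695831298828)
board ((503.53271484375, 36.5777587890625), (135.20399475097656, 152.21766662597656), 5.113363742828369)
board all ((503.1329650878906, 36.45984649658203), (136.09376525878906, 152.3071746826172), 5.069047451019287)
granite check (504.8,295.8) ((505.41217041015625, 295.66094970703125), (169.9639892578125, 160.12168884277344), 84.15794372558594) 0.07966362111261527
```

```bash
python3 - <<'E'
from place import *
from bench import *
H=[.5031,.0368];Y=95.13
p,r=tool_for(cov_target(H,Y,.33));movep(p,r)
p,r=tool_for(cov_target(H,Y,.13));line_to(p,v=.2)
s=read_state();print(s['clock'],s['grip_width'],s['eef_pos'],p,s['tool_rot'],r,s['contact_force'])
for n in('top','scene'):
    f=grab_frame(n);np.savez(n[0]+'10.npz',**f);cv2.imwrite(f'pics/{n}10.png',cv2.resize(f['pixels'][150:350,200:460],None,fx=3,fy=3,interpolation=2))
    W=cloud(f);Z=W[...,2];m=((Z>.118)&(Z<.142)&(W[...,0]>.38)&(W[...,0]<.64)&(W[...,1]>-.08)&(W[...,1]<.16)).astype(np.uint8)
    k,l,st,_=cv2.connectedComponentsWithStats(m);i=1+st[1:,4].argmax();q=W[l==i];print(n,len(q),cv2.minAreaRect((q[:,:2]*1000).astype(np.float32)),np.median(q[:,2]))
    A=np.c_[q[:,:2]-[.5031,.0368],np.ones(len(q))];print('plane',np.linalg.lstsq(A,q[:,2],rcond=None)[0])
E
```

```text
21.8833 0.006674386770078253 [0.53220475 0.03331994 0.12683785] [0.5319956000444622, 0.03324130669058598, 0.126] [-1.57109664 -0.00163326 -0.3959715 ] [-1.5707963267948966, 4.440892098500626e-16, -0.39653880605311187] [ 0.1650238  -0.06514475 -0.53149449]
top 1554 ((507.40484619140625, 11.286407470703125), (109.51402282714844, 175.33876037597656), 5.99869966506958) 0.13144313181686834
plane [ 0.0100845  -0.00433539  0.13131295]
scene 1091 ((506.4934997558594, 15.506866455078125), (109.19879150390625, 164.51376342773438), 5.254644393920898) 0.13244942608757387
plane [0.01819561 0.00864961 0.13231273]
```

View pics/top10.png

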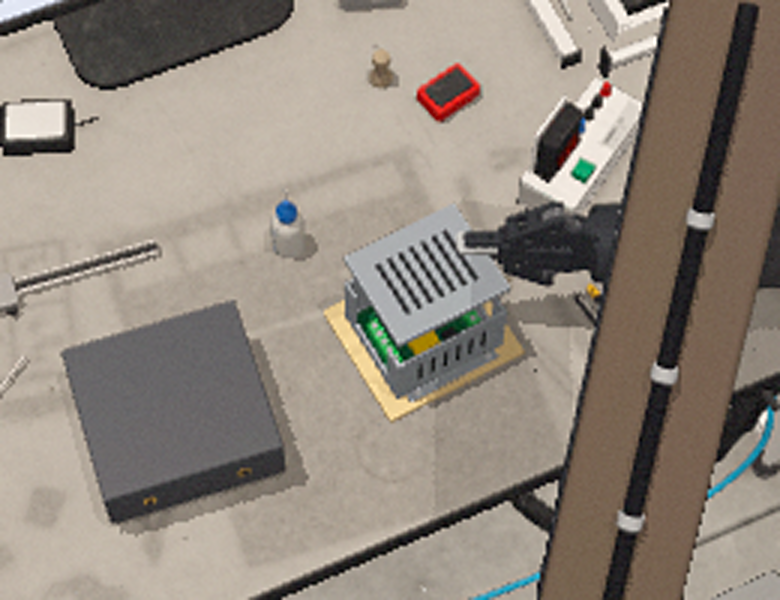

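View pics/scene10.png

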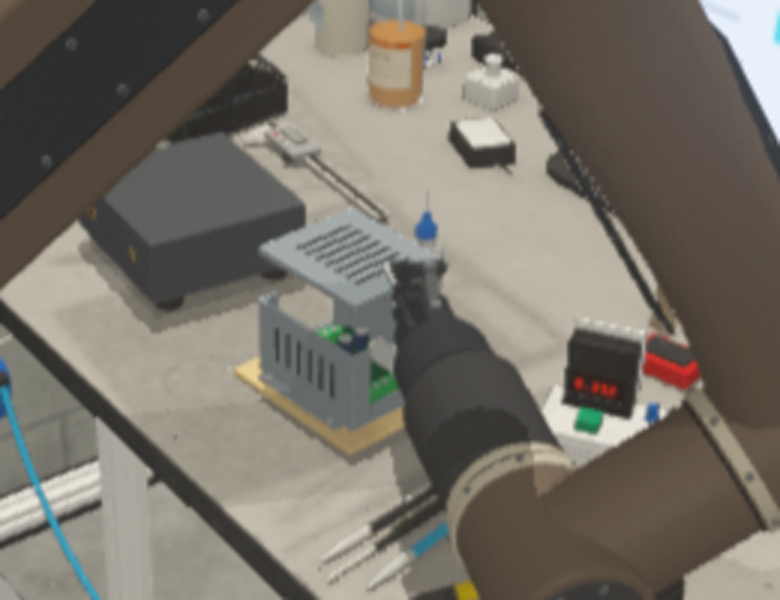

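```bash
cat > chk.py <<'E'
from hlp import *
def chk(f,zf,H=np.array([.5031,.0368]),Y=95.13,tol=.012):
    W=cloud(f);g=f['pixels'].astype(float).mean(-1)
    hx=np.array([np.cos(np.radians(Y)),np.sin(np.radians(Y))]);hy=np.array([-hx[1],hx[0]])
    d=W[...,:2]-H;a=d@hx*1000;b=d@hy*1000;Z=W[...,2]
    m=(abs(Z-zf)<tol)&(abs(a)<80)&(abs(b)<75)&(g>95)
    m=cv2.morphologyEx(m.astype(np.uint8),cv2.MORPH_OPEN,np.ones((3,3)))>0
    A,B=a[m],b[m]
    def edge(s,v,sel,lab):
        out=[]
        for c in np.arange(-40,41,8):
            k=sel&(abs(v-c)<4)
            if k.sum()>3: out.append((c,s[k].max()))
        o=np.array(out);pf=np.polyfit(o[:,0],o[:,1],1) if len(o)>2 else None
        print(lab,'n',len(o),'median',np.median(o[:,1]).round(1),'slope deg',None if pf is None else np.degrees(pf[0]).round(2),o[:,1].round(1))
    al=np.ones(len(A),bool)
    edge(A,B,al,'+x end');edge(-A,B,al,'-x end');edge(B,A,al,'+y side');edge(-B,A,al,'-y side')
    inn=m&(abs(a)<45)&(abs(b)<45)&(g>120);M=np.c_[a[inn],b[inn],np.ones(inn.sum())];s=np.linalg.lstsq(M,Z[inn]*1000,rcond=None)[0]
    print('z %.2f tilt deg x %.2f y %.2f'%(s[2],np.degrees(s[0]),np.degrees(s[1])))
E
python3 - <<'E'
from chk import *
for n in('t10','s10'):
    print(n);chk(dict(np.load(n+'.npz')),.131)
E
```

```text
t10
+x end n 11 median 60.5 slope deg -0.84 [61.9 60.2 62.2 59.9 61.2 60.  61.4 61.  59.7 60.5 60.1]
-x end n 11 median 57.6 slope deg 3.74 [57.7 57.6 56.7 49.7 43.  49.4 57.5 59.3 61.6 58.7 58.5]
+y side n 11 median 51.5 slope deg 0.84 [52.5 49.8 50.4 51.8 50.4 53.  51.  51.5 53.5 52.4 51.2]
-y side n 11 median 53.2 slope deg -0.13 [53.8 53.9 49.9 54.1 53.2 50.9 50.1 51.5 54.9 54.4 51.6]
z 131.36 tilt deg x -1.13 y -1.14
s10
+x end n 11 median 59.3 slope deg 0.61 [58.3 59.2 58.1 59.5 59.8 59.7 57.6 56.7 59.3 59.9 60.4]
-x end n 11 median 48.7 slope deg 20.97 [44.4 44.5 39.5 27.1 38.8 48.7 59.8 67.7 62.9 62.  60.3]
+y side n 11 median 52.1 slope deg -0.29 [52.7 52.1 52.8 52.1 52.  52.1 52.1 52.6 51.6 51.  53.3]
-y side n 11 median 51.5 slope deg 2.11 [45.  54.  51.3 50.6 51.6 55.6 56.  50.5 51.5 49.2 54.4]
z 132.77 tilt deg x -0.58 y -0.39
```

```bash
python3 - <<'E'
from place import *
from bench import *
from chk import chk
H=[.5031,.0368];Y=95.13
p,r=tool_for(cov_target(H,Y,.099));line_to(p,r,v=.06)
s=read_state();f0=np.array(s['contact_force']);print(s['clock'],s['eef_pos'],p,f0)
p,r=tool_for(cov_target(H,Y,.0865))
hit=line_to(p,v=.02,until_force=5)
s=read_state();print(hit,s['clock'],s['eef_pos'],p,np.array(s['contact_force'])-f0,s['torque'],s['grip_width'])
for n in('top','scene'):
    f=grab_frame(n);np.savez(n[0]+'11.npz',**f);print(n);chk(f,.088+s['eef_pos'][2]-.084,tol=.006)
    cv2.imwrite(f'pics/{n}11.png',cv2.resize(f['pixels'][180:320,220:420],None,fx=4,fy=4,interpolation=2))
E
```

```text
22.65 [0.53196437 0.03328969 0.09470776] [0.5319956000444622, 0.03324130669058598, 0.095] [ 0.23975576 -0.23395746 -2.13030668]
True 23.2083 [0.53198043 0.03327103 0.08414211] [0.5319956000444622, 0.03324130669058598, 0.08249999999999999] [-0.34000951 -1.55947043  5.68292183] [-1.69830413  0.75058866 -0.32459562] 0.0061726370103846176
top
+x end n 11 median 57.9 slope deg -0.3 [50.2 60.1 56.4 60.5 57.9 55.9 59.5 61.  59.6 56.  50.2]
-x end n 11 median 55.7 slope deg 8.51 [ 55.7  60.4  54.7  22.1  17.5 -27.6  54.6  59.   57.6  59.8  58.4]
+y side n 11 median 50.4 slope deg -2.81 [50.2 49.4 51.3 50.8 43.4 53.  50.9 51.2 50.4 45.5 43.6]
-y side n 11 median 52.3 slope deg 12.1 [30.9 47.3 44.5 41.8 49.7 52.8 52.3 54.5 52.5 53.3 52.8]
z 88.69 tilt deg x -0.23 y -0.54
scene
+x end n 11 median 59.5 slope deg -0.79 [59.9 59.1 58.5 59.4 59.8 60.7 62.5 63.1 52.4 58.6 59.5]
-x end n 11 median 51.0 slope deg 17.73 [51.  48.7 37.9 28.9 26.2 40.9 57.1 60.4 61.9 62.6 61.2]
+y side n 11 median 52.0 slope deg 0.14 [52.6 51.9 54.5 52.  47.1 50.3 53.2 51.9 52.1 52.  53.3]
-y side n 11 median 52.8 slope deg 0.96 [51.6 51.6 53.4 49.1 53.1 53.  52.8 47.9 54.6 55.6 51.2]
z 89.79 tilt deg x -0.11 y -0.06
```

View pics/top11.png

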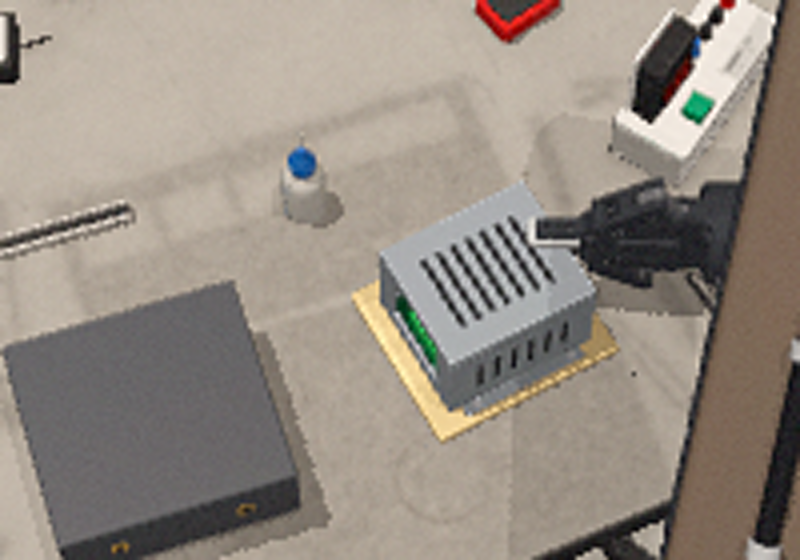

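View pics/scene11.png

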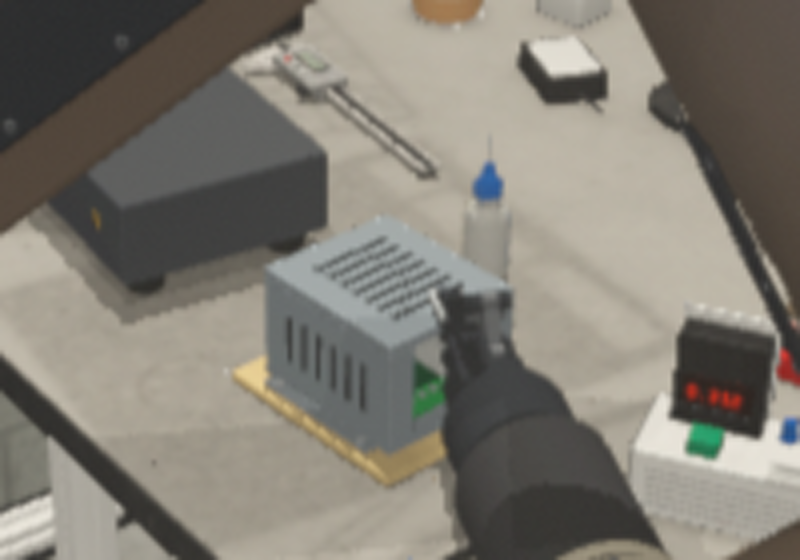

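```bash
python3 - <<'E'
from place import *
from bench import *
from chk import chk
command_gripper(.03)
s=read_state();print(s['clock'],s['grip_width'],s['eef_pos'],s['contact_force'])
R=Ro.from_euler('xyz',s['tool_rot']).as_matrix();t2=np.array([R[0,2],R[1,2],0]);p=np.array(s['eef_pos'])
line_to((p-.06*t2).tolist(),v=.1)
p1=p-.06*t2
line_to([p1[0],p1[1],.22],v=.25)
p2=p1-.03*t2+[0,0,.2]
line_to(p2.tolist(),v=.25)
s=read_state();print(s['clock'],s['contact_force'])
for n in('top','scene'):
    f=grab_frame(n);np.savez(n[0]+'12.npz',**f);print(n);chk(f,.088,tol=.006)
    cv2.imwrite(f'pics/{n}12.png',cv2.resize(f['pixels'][180:320,220:420],None,fx=4,fy=4,interpolation=2))
E
```

```text
23.6583 0.029867892426279772 [0.53182714 0.03334815 0.08320166] [-0.38102982  0.12149283 -0.36488923]
25.5417 [-0.85782002 -0.19253401 -0.40796889]
top
+x end n 11 median 59.1 slope deg 0.65 [57.  58.6 59.5 60.4 52.2 58.2 60.9 50.7 59.5 61.2 59.1]
-x end n 11 median 58.8 slope deg -10.35 [ 59.2  59.6  60.7  58.8  58.6  54.   54.4 -16.5  58.   59.5  60. ]
+y side n 11 median 50.3 slope deg -1.34 [51.1 50.3 51.9 53.6 45.6 42.9 40.8 48.5 53.1 51.1 48.7]
-y side n 11 median 51.4 slope deg 0.71 [51.  50.6 52.9 53.6 50.7 50.9 52.2 46.8 55.3 54.  51.4]
z 88.54 tilt deg x 0.09 y -0.21
scene
+x end n 11 median 60.3 slope deg 2.4 [59.  56.4 59.3 60.9 58.7 51.1 60.3 60.4 60.5 62.2 60.9]
-x end n 11 median 61.5 slope deg -0.33 [60.6 61.5 63.1 60.6 61.8 62.7 60.6 62.4 60.2 62.6 60. ]
+y side n 11 median 52.5 slope deg -0.41 [53.1 52.6 51.7 52.4 53.  53.8 51.7 51.9 53.3 52.5 51.4]
-y side n 11 median 52.5 slope deg -0.47 [53.4 50.4 52.5 52.7 52.7 53.2 48.  50.3 51.5 52.4 52.9]
z 89.72 tilt deg x -0.22 y 0.04
```

View pics/top12.png

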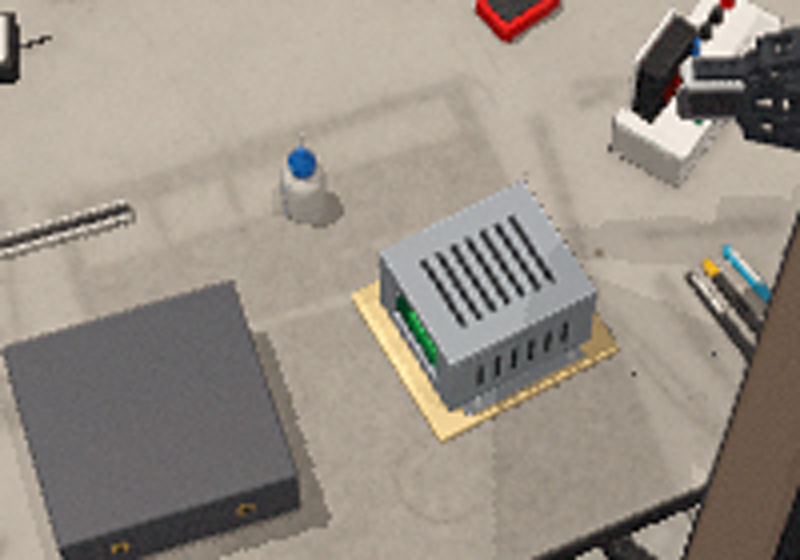

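View pics/scene12.png

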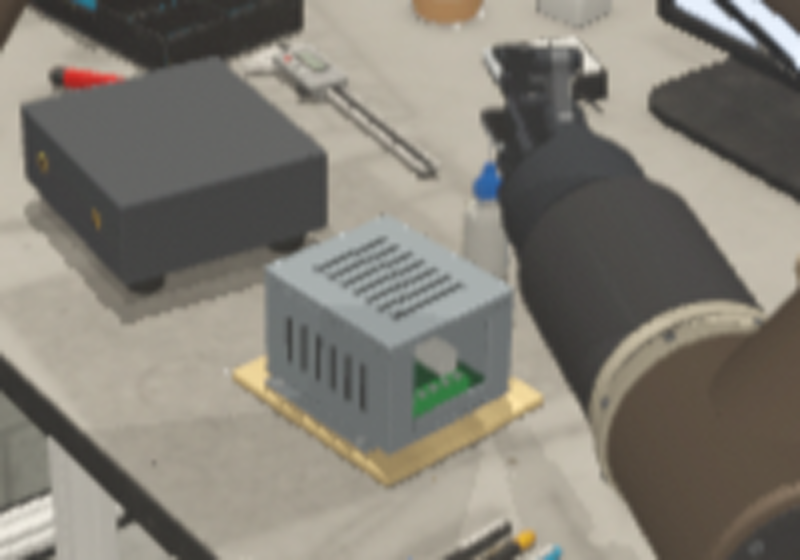

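```bash
python3 -c "
from bench import *
dwell(0.5);print(finish_job(),read_state()['clock'])"
```

```text
the job is handed in; nothing more can be done
the job is handed in; nothing more can be done
```

The cover is on the housing, turned over with its ribs down inside the walls, and the job is handed in at about 26 s on the robot's clock.

**How it was done**
- I pushed the cover out over the granite's left edge with two fingertips, turning it about 25° on the way, until the end overhung by about 38 mm.
- I took it by that end, turned it over through a hanging pose, and lowered it onto the housing with one finger under it in the right end slot.
- It met the rim at the expected height with a force change of about 6 N. I then opened the gripper and backed away.

**Last checks, with the gripper clear**

| Check | Top camera | Scene camera |
|---|---|---|
| Cover outer face (88 mm when home) | 88.5 mm | 89.7 mm |
| Tilt | within about 0.2° | within about 0.2° |

- **Position:** the cover was centred on the housing to about 1 mm.
- **Other things:** the ones in view (granite, bottle, caliper) looked undisturbed. I did not measure the loose items again afterwards.

**What disagreed**
- **Fingertips:** the real fingertips are about 37 mm behind the stated TCP with the gripper nearly shut. The cameras showed this, a touch on the granite confirmed it, and I corrected for it.
- **Scene camera:** it reads about 1 mm high; it put the 80 mm granite top at about 81 mm too.

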